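# Empty the clamp-plate magazine onto the sloped rail rack

### The arm

A 6-joint arm with a two-finger parallel gripper is mounted at the origin on the work surface. World frame = base frame: x ahead of the robot, y to its left, z up, the work surface at z = 0. Lengths are in m, angles in rad, forces in N, time in s.
With the tool pointing down it reaches from about 0.325 to 0.9 m from the base axis. Payload 3.5 kg.
Tool frame: the origin (TCP) lies midway between the tips of the shut fingers; the grasp point (between the pads) lies 19 mm behind it; z points along the fingers, y is the line along which they close (so a half turn about z gives the same grasp; the last joint's range is limited). The gripper opens to 85 mm and grips with 20 to 120 N. Pads are 22 mm wide; open, the fingers measure 114 mm over their backs; the gripper's body (76 mm by 85 mm) begins 54 mm behind the grasp point. The pads swing forward as they close: fully open they stand 13 mm farther back than shut.
Start: joints at [-1.341, 0.276, -0.026, 1.268, 0, 1.467], TCP at [0.204, -0.591, 0.193] pointing down, gripper open.
Joint ranges: [-3.12, 3.12], [-0.85, 1.88], [-1.08, 1.24], [-1.95, 2.15], [-1.57, 1.53], [-3.14, 3.14]. Speed limits (rad/s): [2.57, 2.57, 3.14, 3.14, 3.14, 3.14].

### API

Orientations are given as a rotation vector (axis times angle).
In Python, from workcell import manip gives the robot as it stands.
- The arm moves only by the tool servo_tool, never from a script. Its argument "rows" is a list of rows, each an object of numbers: "x", "y", "z": the shift along the tool's x, y, z in cm; "turn": the turn about the tool's z in degrees. A call has 1 to 8 rows; each row is the pose to reach, as a shift and turn from the pose commanded when the call began, along the tool's axes at that moment; what a row does not reach only later rows make up. A row lasts 1/10 s, in which the tool goes at most 50 mm and 8.59 degrees, less where a joint would pass 70% of its speed; a pose out of reach is approached as far as the arm can. A call with a gripper value outside its range is refused whole. "jaw" is the closure, from 0 (fully open) to 1 (shut), set as the call begins (left out, the last holds). The fingers move at their own pace and stop on an object; the grip force is fixed at half the most. Time passes only in rows, so rows that repeat a pose let the fingers close. It gives the time, the measured TCP pose, the force, the opening and the grip force at its end, in the units of the state.
- manip.read_state(): the state, without advancing time (a new reading comes with each control period).
- manip.capture(name): name is "scene" or "top" or "wrist"; returns (picture, depth): 384x512x3 uint8, blue, green, red; 384x512 float32, m along the optical axis (not along the pixel's ray), 0 where there is no reading.
- manip.camera_info(name): a dict with "fx", "fy", "cx", "cy" (pixels), "origin" and "rotation" of the camera in the world. Camera axes: x right, y up, looking along -z (the intrinsics and any distortion apply to the point x, -y, -z); pixel columns grow to the right and rows downward; lengths in m; the calibration is good to about 2 mm. The wrist camera is an equidistant fisheye: a pixel r from the principal point sees the ray r / f radians off the axis. A picture is of the moment at which its call begins: read the wrist's pose just before it. camera_info takes no time and is no camera call; for the wrist camera it gives the pose at the moment of the call.
- manip.finish_job(): hands the job in; it is judged then, once.
The state is a dict: "time_s": time; "joint_pos": joint angles; "joint_velocities": joint speeds; "joint_efforts": joint torques, N m; "tool_pos": TCP position; "eef_rot": TCP orientation; "ft_force": force on the tool from outside, world axes, zero at the start; "ft_torque": the same for the moment, N m; "grip_width": finger opening in m; "grip_force": force on a finger pad.
Only numpy, scipy, OpenCV 4.12 (cv2) and the standard library are available. Lean on these libraries where they do the work, as an engineer would, in place of code of your own. Each camera call takes 0.05 s, during which the arm holds its last target. There are 200 camera calls.

### The job

Pull the outlet shutter of the plate magazine open, then feed out every clamp plate of the stack from the bottom with the feed slide (one plate per full stroke, slide fully back each time so that the stack drops) and lay each one, and any stray plate left on the table, on the sloped rack, lengthwise down the slope, resting flat across both rails, side by side and not on top of one another. When all the plates are on the rack, leave the feed slide fully back and push the shutter fully closed again; do not disturb the label roll, the thread cone or the black sensor box.

Things in the scene. Friction and masses are not known exactly. Their poses are not given: they have to be found in the camera images.
- magazine: Fixed aluminium plate magazine. Origin: under the middle of its 130 x 375 x 10 mm base plate, straight below the stack. A deck 28 mm wide (narrower than a plate: fingers can straddle a plate on it), top 40 mm above the table, runs along its y axis from -175 to +175 mm. Plates leave under the tower towards its -y; the deck ends there in a 12 mm high end stop at y = -174 mm.
- tower_top (a point): Middle of the tower's clear fixed roof top, 122 mm above the table, on the stack's axis. The tower (51 x 91 mm outside, along the magazine's x and y) holds 3 or 4 plates at the start, lengths along y, between corner angles; the roof keeps hands out from above. The outlet at its foot on the -y side is 20 mm high and lets one plate through.
- outlet_rest (a point): Point on the deck top, 40 mm above the table, 122.5 mm from the stack's axis towards the magazine's -y: after a full stroke of the feed slide the middle of the plate is about here (7 mm higher). Its near edge is then 32 mm from the shutter. Guides 12 mm high, 44 mm apart, 10 mm thick, flank only its two ends; over the 52 mm between them (y = -97 to -149 mm) fingers can grip it across its 40 mm width.
- slide (a joint): Feed slide, m: 0 = fully back (start), 0.12 = fully in (end stop). It grows as its knob moves to the magazine's -y; its 12 mm thick bar pushes the bottom plate out and carries the stack meanwhile. Only when it is back to within 2 mm of 0 does the next plate drop in front of it. Friction about 2 N, no spring. With the shutter closed the plate is blocked.
- slide_knob (a point): Middle of the feed slide's upright black round knob (26 mm diameter, 34 mm high), 140 mm above the table, on a post 72 mm from the stack's axis on the magazine's -x side; 60 mm to its +y when the slide is back, 60 mm to its -y when fully in. It stands above the tower roof and can be gripped from above.
- shutter (a joint): Outlet shutter, m: 0 = closed (blocks the outlet), 0.065 = fully open (end stop). It grows as its knob moves to the magazine's +x. Starts closed to within 5 mm. Friction about 2 N, no spring.
- shutter_knob (a point): Middle of the shutter's upright black round knob (26 mm diameter, 34 mm high), 140 mm above the table, when closed 60 mm from the stack's axis on the magazine's +x side and 20 mm to its -y. It can be gripped from above.
- rack: Fixed rack with two white rails (8 mm wide, 364 mm long) along its y axis, 52 mm apart, clear gap 44 mm. Origin: under the middle of its base. The rail tops lie in a plane sloping 15 degrees, low towards its -x: rails at x = -25 mm (top 68 mm above the table) and +25 mm (82 mm). Stop strips along both edges stand 9 mm above that plane, 47.5 mm from the middle.
- rail_mid (a point): Midpoint of the rail-top plane, 75 mm above the table. A plate lying centred has its middle 7 mm above the plane and clears each stop strip by 7 mm. Its middle may lie from -155 to +155 mm along the rails; five plates fit 70 mm apart, at y = -140, -70, 0, 70 and 140 mm. Friction holds it. Guides at the rails' ends (y = 172 mm either way) rise 13 mm above the plane, with a 54 mm gap for fingers.
- plate1: Flat plain steel-coloured clamp plate 40 x 80 x 14 mm (x, y, z), about 0.12 kg; origin at its middle. All plates are alike. It starts lowest in the magazine's stack, length along the magazine's y. May be laid either face up.
- plate2: Flat plain steel-coloured clamp plate 40 x 80 x 14 mm (x, y, z), about 0.12 kg; origin at its middle. All plates are alike. It starts second in the magazine's stack, length along the magazine's y. May be laid either face up.
- plate3: Flat plain steel-coloured clamp plate 40 x 80 x 14 mm (x, y, z), about 0.12 kg; origin at its middle. All plates are alike. It starts third in the magazine's stack, length along the magazine's y. May be laid either face up.
- plate4: Flat plain steel-coloured clamp plate 40 x 80 x 14 mm (x, y, z), about 0.12 kg; origin at its middle. All plates are alike. In some starts only (else None): fourth, on top of the magazine's stack, length along the magazine's y. May be laid either face up.
- plate5: Flat plain steel-coloured clamp plate 40 x 80 x 14 mm (x, y, z), about 0.12 kg; origin at its middle. All plates are alike. In some starts only (else None): a stray, lying flat on the table beyond the magazine and the rack. May be laid either face up.
- label_roll: Bystander: roll of white labels lying flat, 110 mm across, 35 mm high, origin at its underside centre.
- thread_cone: Bystander: white thread cone, 68 mm across, 100 mm high, origin at its underside centre.
- sensor: Bystander: black sensor box 55 x 35 x 50 mm, origin at its underside centre.

How it is judged:
By the outcome, as a careful person would: the job done as asked, in the order asked, and still so for the second after the job is handed in, with the robot touching nothing.
Of plate4, plate5 only 1 to 2 are there at a start; the rules pass over those that are not, and their reading is None.
At some moment in a run one of plate1, plate2, plate3, plate4, plate5 may be knocked a few centimetres aside while the robot is not near it.
Once in a run the grip may slacken for a moment while it holds something.
It also fails if it takes over 210 s, if anything falls off the work surface, if the arm or the gripper's body presses on something with over 40 N, if the wrist force passes 120 N, or if a joint passes its speed limit or range.

## Working session

There is one attempt and no reset: what is moved stays moved. The work goes in short steps, Python scripts to look and compute and a tool call to move; the robot and the scene stay as the last step left them, time stands still between calls to the robot, and variables do not carry over. Pictures are saved under pics/ and viewed, at most 14 in all, crops included, and the job is handed in when it is done.

Besides the shell and the picture viewer there is one more tool, called after ">>>" as a command line: name --argument value ..., lists and objects as JSON in quotes. servo_tool: Moves the arm, as the interface text tells. Its arguments: {"type":"object","properties":{"rows":{"type":"array","items":{"type":"object","properties":{"x":{"type":"number"},"y":{"type":"number"},"z":{"type":"number"},"turn":{"type":"number"}}}},"jaw":{"type":"number"}},"required":["rows"]}

```bash
ls; mkdir -p pics; python3 - <<'E'
from workcell import manip
import cv2,numpy as np
s=manip.read_state();print({k:np.round(v,3).tolist() for k,v in s.items()})
for n in("top","scene"):
    p,d=manip.capture(n);cv2.imwrite(f"pics/{n}0.png",p);np.save(f"pics/{n}0.npy",d);i=manip.camera_info(n);print(n,i)
E
```

```text
pics
{'time_s': 0.0, 'joint_pos': [-1.341, 0.277, -0.028, 1.268, -0.0, 1.467], 'joint_velocities': [0.001, 0.0, 0.0, -0.0, 0.001, 0.0], 'joint_efforts': [-0.0, -44.551, 29.52, 0.016, -0.0, 0.0], 'tool_pos': [0.204, -0.59, 0.192], 'eef_rot': [-3.096, -0.52, 0.0], 'ft_force': [0.554, 0.085, -0.024], 'ft_torque': [-0.009, 0.027, 0.097], 'grip_force': 0.0, 'grip_width': 0.085}
top {'fx': 497.6755385859736, 'fy': 497.6755385859736, 'cx': 253.50709745120326, 'cy': 189.1578975232524, 'origin': array([ 4.11499335e-01, -5.76659359e-04,  1.55396613e+00]), 'rotation': array([ 0.09176669, -0.12526936, -1.58261572])}
scene {'fx': 390.4332890579227, 'fy': 390.4332890579227, 'cx': 256.7818061552265, 'cy': 191.0231045366752, 'origin': array([1.06500109, 0.61111979, 0.89244717]), 'rotation': array([0.31623484, 0.9618371 , 2.37165762])}
```

View pics/top0.png

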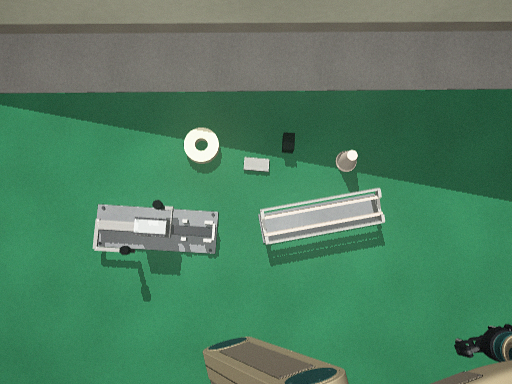

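View pics/scene0.png

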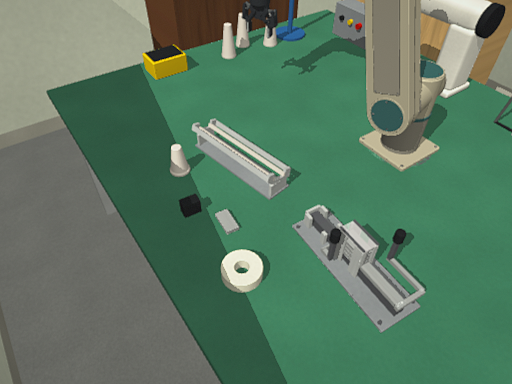

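The top view shows the magazine around (155,230) with its outlet to the right (world -y). The slide knob is at (125,250) and the shutter knob at (158,205). The rack is around (320,216), tilted about 6°, and the stray plate is at (257,164). The roll is at (201,145), the sensor at (288,142) and the cone at (346,160).

```bash
cat > h.py <<'E'
import cv2,numpy as np
from workcell import manip
from scipy.spatial.transform import Rotation as R
def cloud(n,d,i=None):
    i=i or manip.camera_info(n)
    v,u=np.mgrid[0:384,0:512]
    P=np.stack([(u-i["cx"])/i["fx"]*d,-(v-i["cy"])/i["fy"]*d,-d],-1)
    W=P@R.from_rotvec(i["rotation"]).as_matrix().T+i["origin"]
    W[d<=0]=np.nan
    return W
def ray(n,u,v,z,i=None):
    i=i or manip.camera_info(n)
    r=R.from_rotvec(i["rotation"]).as_matrix()@np.array([(u-i["cx"])/i["fx"],-(v-i["cy"])/i["fy"],-1])
    o=i["origin"];return o+r*(z-o[2])/r[2]
def rect(p):
    c,s,a=cv2.minAreaRect((p[:,:2]*1000).astype(np.float32));return np.round(c,1),np.round(s,1),round(a,1)
def show():
    s=manip.read_state();Rm=R.from_rotvec(s["eef_rot"]).as_matrix()
    print("t",round(s["time_s"],2),"tcp",np.round(s["tool_pos"],4),"x",np.round(Rm[:,0],3),"y",np.round(Rm[:,1],3),"z",np.round(Rm[:,2],3),"F",np.round(s["ft_force"],1),"w",round(s["grip_width"],4),"g",round(s["grip_force"],1))
    return s,Rm
E
python3 - <<'E'
from h import *
d=np.load("pics/top0.npy");W=cloud("top",d);Ws=cloud("scene",np.load("pics/scene0.npy"))
print("table z",np.nanmedian(W[280:330,60:90,2]))
def comp(mask,lo,hi,name,W=W,area=20):
    m=((W[...,2]>lo)&(W[...,2]<hi)&mask).astype(np.uint8)
    n,l,st,_=cv2.connectedComponentsWithStats(m)
    for k in range(1,n):
        if st[k,4]>=area:
            p=W[l==k];print(name,st[k].tolist(),rect(p),"mean",np.round(p.mean(0),4))
U=np.zeros((384,512),bool);U[120:275,80:400]=1
comp(U,.145,.17,"knob",area=8)
comp(U,.115,.13,"roof")
comp(U,.005,.02,"low")
R2=U.copy();R2[:,:255]=0
comp(R2,.055,.1,"rack")
for r in ((.06,.0725),(.0735,.09)): comp(R2,*r,"rail",area=60)
A=np.ones_like(U)
m=(W[...,0]<9)
comp((Ws[...,0]>.3)&(Ws[...,0]<.75)&(abs(Ws[...,1])<.5),.148,.17,"sknob",Ws,10)
E
python3 -c "
import cv2
a=cv2.imread('pics/top0.png')
cv2.imwrite('pics/crop0.png',cv2.resize(a[185:265,85:395],None,fx=2.58,fy=2.58,interpolation=cv2.INTER_CUBIC))"
```

```text
table z -0.0020376793553984474
knob [153, 200, 9, 9, 66] (array([566.7, 241. ]), array([23.1, 23.1]), 86.6) mean [0.5663 0.2411 0.1542]
knob [119, 246, 10, 9, 71] (array([438.8, 332. ]), array([24.3, 23. ]), 30.2) mean [0.4389 0.3315 0.154 ]
roof [133, 217, 34, 20, 546] (array([506.2, 267. ]), array([91.5, 50.4]), 85.4) mean [0.5058 0.2663 0.1211]
low [336, 153, 21, 19, 71] (array([ 702.4, -324.4]), array([68.8, 47.1]), 67.1) mean [ 0.6971 -0.3204  0.0117]
low [243, 157, 27, 15, 320] (array([705.9, -44.9]), array([81.2, 44.2]), 85.6) mean [ 0.704  -0.0445  0.0127]
low [327, 200, 48, 19, 329] (array([ 555.5, -337.8]), array([ 42.1, 143.1]), 9.4) mean [ 0.5566 -0.342   0.0081]
low [96, 205, 75, 17, 766] (array([552.9, 339.8]), array([230.1,  48.6]), 85.6) mean [0.5561 0.3509 0.0095]
low [172, 209, 46, 19, 560] (array([538.9, 147.6]), array([139.6,  52.1]), 85.3) mean [0.5389 0.1503 0.0095]
low [270, 208, 57, 23, 351] (array([ 527.8, -173.6]), array([ 42.1, 177.7]), 9.5) mean [ 0.5284 -0.174   0.0078]
low [348, 217, 28, 10, 76] (array([ 520.7, -370.3]), array([15.1, 87.1]), 9.3) mean [ 
[... 650 characters left out ...]
an [ 0.4828 -0.1464  0.0077]
rack [342, 150, 16, 16, 161] (array([ 709.7, -326.6]), array([44. , 37.9]), 31.6) mean [ 0.7069 -0.3237  0.0834]
rack [260, 188, 125, 57, 1657] (array([ 533.6, -238.5]), array([106.1, 366.4]), 9.6) mean [ 0.5328 -0.2383  0.0754]
rail [264, 212, 120, 32, 611] (array([ 498.5, -243.9]), array([ 37.2, 365.1]), 9.0) mean [ 0.4998 -0.2446  0.0668]
rail [261, 191, 119, 29, 366] (array([ 565., -230.]), array([ 23.5, 359.1]), 9.7) mean [ 0.5598 -0.2375  0.0803]
sknob [330, 228, 11, 10, 80] (array([568.7, 246.2]), array([24.5, 24.6]), 31.3) mean [0.5702 0.2471 0.1541]
sknob [395, 229, 11, 10, 86] (array([442.1, 336. ]), array([25. , 24.5]), 7.7) mean [0.4431 0.3366 0.1537]
```

View pics/crop0.png

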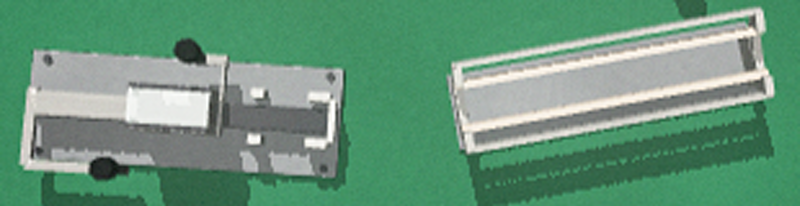

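>>> servo_tool --rows '[{"x":2,"y":-2,"z":-2},{"x":5,"y":-5.5,"z":-4},{"x":8.5,"y":-9,"z":-6},{"x":12,"y":-12.5,"z":-8},{"x":15.5,"y":-16,"z":-9},{"x":19,"y":-19.5,"z":-9},{"x":22,"y":-23,"z":-9},{"x":25,"y":-26,"z":-9}]' --jaw 0.41

```text
invalid input
```

>>> servo_tool --rows '[{"x":3.2,"y":-3.5},{"x":6.4,"y":-7},{"x":9.6,"y":-10.5},{"x":12.8,"y":-14},{"x":16,"y":-17.5},{"x":19.2,"y":-21},{"x":22.4,"y":-24.5},{"x":25,"y":-27.5}]'

```text
invalid input
```

>>> servo_tool --rows '[{"x":3,"y":-3.5,"turn":-8},{"x":6,"y":-7,"turn":-16},{"x":9,"y":-10,"turn":-24},{"x":11,"y":-12.5,"turn":-32},{"x":11.5,"y":-13.2,"turn":-40},{"x":11.5,"y":-13.2,"turn":-48},{"x":11.5,"y":-13.2,"turn":-56},{"x":11.5,"y":-13.2,"turn":-64}]'

```text
invalid input
```

```bash
python3 - <<'E'
from h import *
show(); i=manip.camera_info("wrist");print(i,R.from_rotvec(i["rotation"]).as_matrix().round(3))
p,d=manip.capture("wrist");cv2.imwrite("pics/w1.png",p);np.save("pics/w1.npy",d)
E
```

```text
t 0.1 tcp [ 0.204  -0.5899  0.1917] x [0.945 0.327 0.   ] y [ 0.327 -0.945 -0.002] z [-0.     0.002 -1.   ] F [-0.3  0.6  0.1] w 0.0851 g 0.0
{'fx': 297.3186396354542, 'fy': 297.3186396354542, 'cx': 254.45914486830878, 'cy': 192.093226897705, 'origin': array([ 0.28496543, -0.56205206,  0.37282992]), 'rotation': array([-0.28903524,  0.20900277, -1.22580535])} [[ 0.326  0.893  0.311]
 [-0.945  0.309  0.105]
 [-0.002 -0.328  0.945]]
```

View pics/w1.png

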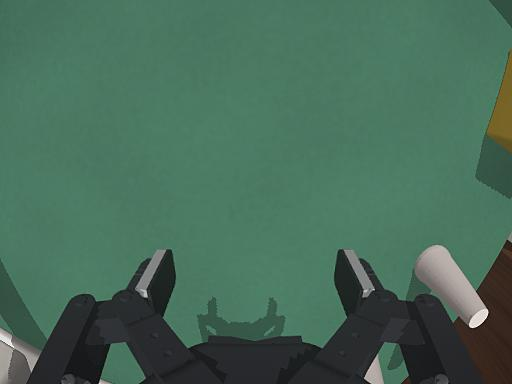

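The picture shows only table and the fingers, at (155,280) and (350,280), because the moves were refused. I'll give all four fields in every row.

>>> servo_tool --rows '[{"x":2,"y":-2,"z":-2,"turn":0},{"x":5,"y":-5.5,"z":-4,"turn":0},{"x":8.5,"y":-9,"z":-6,"turn":0},{"x":12,"y":-12.5,"z":-8,"turn":0},{"x":15.5,"y":-16,"z":-9,"turn":0},{"x":19,"y":-19.5,"z":-9,"turn":0},{"x":22,"y":-23,"z":-9,"turn":0},{"x":25,"y":-26,"z":-9,"turn":0}]' --jaw 0.41

```text
time_s: 0.95
tool_pos: [0.3557, -0.261, 0.2828]
eef_rot: [-3.098, -0.52, -0.0]
ft_force: [0.7, -0.7, 0.3]
grip_width: 0.0503
grip_force: 0.0
```

>>> servo_tool --rows '[{"x":3.2,"y":-3.5,"z":0,"turn":0},{"x":6.4,"y":-7,"z":0,"turn":0},{"x":9.6,"y":-10.5,"z":0,"turn":0},{"x":12.8,"y":-14,"z":0,"turn":0},{"x":16,"y":-17.5,"z":0,"turn":0},{"x":19.2,"y":-21,"z":0,"turn":0},{"x":22.4,"y":-24.5,"z":0,"turn":0},{"x":25,"y":-27.5,"z":0,"turn":0}]'

```text
time_s: 1.75
tool_pos: [0.5023, 0.0807, 0.2824]
eef_rot: [-3.098, -0.522, 0.0]
ft_force: [0.1, -0.9, -0.5]
grip_width: 0.05
grip_force: 0.0
```

>>> servo_tool --rows '[{"x":3,"y":-3.5,"z":0,"turn":-8},{"x":6,"y":-7,"z":0,"turn":-16},{"x":9,"y":-10,"z":0,"turn":-24},{"x":11,"y":-12.5,"z":0,"turn":-32},{"x":11.5,"y":-13.2,"z":0,"turn":-40},{"x":11.5,"y":-13.2,"z":0,"turn":-48},{"x":11.5,"y":-13.2,"z":0,"turn":-56},{"x":11.5,"y":-13.2,"z":0,"turn":-64}]'

```text
time_s: 2.55
tool_pos: [0.5672, 0.2408, 0.282]
eef_rot: [-2.345, -2.09, 0.002]
ft_force: [0.2, -0.4, -0.0]
grip_width: 0.0503
grip_force: 0.0
```

```bash
python3 - <<'E'
from h import *
import pickle
show(); i=manip.camera_info("wrist");pickle.dump(i,open("pics/w1.pkl","wb"))
p,d=manip.capture("wrist");cv2.imwrite("pics/w1.png",p);np.save("pics/w1.npy",d)
E
```

```text
t 2.55 tcp [0.5672 0.2408 0.282 ] x [ 0.115  0.993 -0.   ] y [ 0.993 -0.115 -0.001] z [-0.001 -0.    -1.   ] F [ 0.2 -0.4 -0. ] w 0.0503 g 0.0
```

View pics/w1.png

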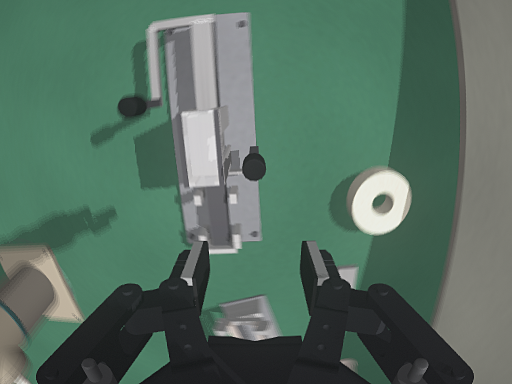

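The wrist view shows the magazine upright, with the shutter knob at (254,166), the slide knob at (131,106) and the roof around (202,145). Next I measure these from wrist depth.

```bash
cat >> h.py <<'E'
def wcloud(d,i):
    v,u=np.mgrid[0:384,0:512];a=(u-i["cx"])/i["fx"];b=(v-i["cy"])/i["fy"];r=np.hypot(a,b)+1e-9
    k=np.tan(r)/r
    P=np.stack([a*k*d,-b*k*d,-d],-1)
    W=P@R.from_rotvec(i["rotation"]).as_matrix().T+i["origin"];W[d<=0]=np.nan
    return W
def wcap(name=None):
    i=manip.camera_info("wrist");p,d=manip.capture("wrist")
    if name: cv2.imwrite(f"pics/{name}.png",p)
    return p,d,wcloud(d,i)
def comp(W,mask,lo,hi,name,area=20):
    m=((W[...,2]>lo)&(W[...,2]<hi)&mask).astype(np.uint8)
    n,l,st,_=cv2.connectedComponentsWithStats(m)
    for k in range(1,n):
        if st[k,4]>=area: print(name,st[k].tolist(),*rect(W[l==k]),"mean",np.round(W[l==k].mean(0),4))
E
python3 - <<'E'
from h import *
show()
p,d,W=wcap("w2")
U=np.zeros((384,512),bool);U[:235,:300]=1
comp(W,U,.14,.18,"knob");comp(W,U,.112,.132,"roof",80);comp(W,U,.004,.018,"base",300);comp(W,U,.035,.046,"deck",60)
comp(W,U,.06,.11,"?",60)
E
```

```text
t 2.6 tcp [0.5672 0.2407 0.2821] x [ 0.111  0.994 -0.   ] y [ 0.994 -0.111 -0.001] z [-0.001 -0.    -1.   ] F [-0.2 -0.5  0.5] w 0.05 g 0.0
knob [118, 92, 26, 24, 463] [440.3 335.1] [25.1 25.6] 17.1 mean [0.4427 0.3345 0.1538]
knob [242, 156, 24, 25, 483] [567.3 244.9] [24.3 25.3] 88.4 mean [0.5675 0.2461 0.1547]
roof [177, 108, 48, 79, 3258] [507.  269.3] [92.  51.5] 85.5 mean [0.5076 0.2703 0.1224]
base [217, 12, 39, 157, 4714] [551.1 332.9] [243.3  51.9] 85.6 mean [0.5527 0.344  0.01  ]
base [167, 25, 43, 210, 3618] [464.7 274.7] [344.   45.8] 85.8 mean [0.464  0.3014 0.01  ]
base [225, 174, 34, 61, 1634] [536.9 148.2] [108.5  51.4] 85.4 mean [0.5378 0.1486 0.0102]
deck [205, 185, 22, 50, 908] [497.7 156.2] [83.9 28.8] 85.1 mean [0.4981 0.1576 0.0398]
? [147, 97, 13, 10, 109] [445.7 333.8] [11.9  1.9] 86.8 mean [0.4457 0.3339 0.0847]
? [214, 106, 13, 27, 116] [533.9 299.9] [12.1 32.8] 20.0 mean [0.5344 0.2994 0.0863]
? [221, 136, 8, 46, 135] [527.8 247.1] [50.8  5.5] 89.9 mean [0.5289 0.2427 0.0826]
```

>>> servo_tool --rows '[{"x":0.42,"y":0,"z":3,"turn":-2},{"x":0.42,"y":0,"z":6,"turn":-2},{"x":0.42,"y":0,"z":9,"turn":-2},{"x":0.42,"y":0,"z":12,"turn":-2},{"x":0.42,"y":0,"z":14,"turn":-2},{"x":0.42,"y":0,"z":15.2,"turn":-2},{"x":0.42,"y":0,"z":15.2,"turn":-2},{"x":0.42,"y":0,"z":15.2,"turn":-2}]'

```text
time_s: 3.45
tool_pos: [0.5686, 0.2449, 0.1315]
eef_rot: [2.316, 2.122, 0.001]
ft_force: [-0.4, 0.4, 0.1]
grip_width: 0.0502
grip_force: 0.0
```

>>> servo_tool --rows '[{"x":0,"y":0,"z":0,"turn":0},{"x":0,"y":0,"z":0,"turn":0},{"x":0,"y":0,"z":0,"turn":0},{"x":0,"y":0,"z":0,"turn":0},{"x":0,"y":0,"z":0,"turn":0}]' --jaw 0.8

```text
time_s: 3.95
tool_pos: [0.5682, 0.2448, 0.131]
eef_rot: [2.315, 2.124, 0.001]
ft_force: [-0.3, -0.9, -0.9]
grip_width: 0.0172
grip_force: 0.0
```

```bash
python3 - <<'E'
from h import *
show()
p,d,W=wcap("w3")
U=np.ones((384,512),bool)
comp(W,U,.14,.18,"knob",60);comp(W,U,.112,.132,"roof",80)
E
```

```text
t 3.95 tcp [0.5682 0.2448 0.131 ] x [0.086 0.996 0.   ] y [ 0.996 -0.086  0.   ] z [ 0.  0. -1.] F [-0.3 -0.9 -0.9] w 0.0172 g 0.0
knob [27, 100, 41, 41, 1318] [440.6 334.3] [26.1 25.1] 20.7 mean [0.4443 0.3344 0.1527]
knob [225, 213, 60, 59, 1701] [568.6 245. ] [25.  30.5] 84.3 mean [0.5682 0.2487 0.157 ]
roof [61, 99, 21, 36, 229] [447.3 334. ] [25.4 11.6] 85.9 mean [0.4494 0.3339 0.1264]
roof [123, 125, 83, 127, 8709] [507.  269.1] [91.9 51.3] 85.7 mean [0.5085 0.2725 0.1223]
roof [234, 204, 37, 15, 137] [568.1 252.7] [ 9.4 24.5] 82.3 mean [0.5685 0.2547 0.1285]
```

View pics/w3.png

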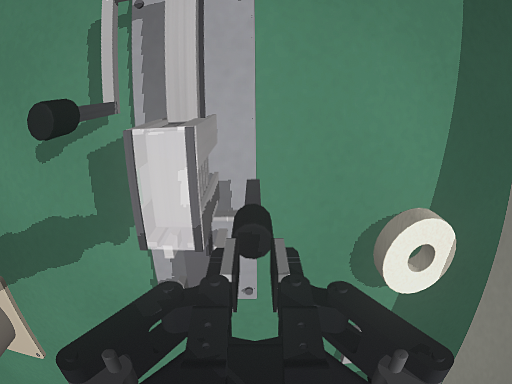

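```bash
python3 - <<'E'
from h import *
p,d,W=wcap()
s,Rm=show()
for v in (215,225,235,245,255,265,275,290,305):
    print(v,[tuple(np.round((W[v,u]-s["tool_pos"])*1000).astype(int)) if d[v,u]>0 else None for u in range(215,310,10)])
cv2.imwrite("pics/c3.png",cv2.resize(p[190:330,190:320],None,fx=4,fy=4,interpolation=cv2.INTER_CUBIC))
E
```

```text
t 4.05 tcp [0.568  0.2448 0.1308] x [0.086 0.996 0.   ] y [ 0.996 -0.086  0.   ] z [ 0.  0. -1.] F [-0.4 -0.5 -0.4] w 0.0168 g 0.0
215 [(np.int64(-39), np.int64(-24), np.int64(-76)), (np.int64(-29), np.int64(-24), np.int64(-76)), (np.int64(-20), np.int64(-26), np.int64(-78)), (np.int64(-4), np.int64(12), np.int64(13)), (np.int64(2), np.int64(12), np.int64(14)), (np.int64(8), np.int64(8), np.int64(6)), (np.int64(20), np.int64(-53), np.int64(-131)), (np.int64(31), np.int64(-53), np.int64(-130)), (np.int64(43), np.int64(-56), np.int64(-133)), (np.int64(55), np.int64(-56), np.int64(-132))]
225 [(np.int64(-49), np.int64(-55), np.int64(-121)), (np.int64(-37), np.int64(-56), np.int64(-120)), (np.int64(-11), np.int64(8), np.int64(17)), (np.int64(-4), np.int64(11), np.int64(24)), (np.int64(2), np.int64(11), np.int64(25)), (np.int64(8), np.int64(9), np.int64(22)), (np.int64(19), np.int64(-66), np.int64(-132)), (np.int64(31), np.int64(-67), np.int64(-131)), (np.int64(42), np.int64(-68), np.int64(-131)), (np.int64(54), np.int64(-69), np.int64(-131))]
235 [(np.int64(-50), np.int64(-67), np.int64(
[... 2464 characters left out ...]
), np.int64(-121)), (np.int64(1), np.int64(-159), np.int64(-130)), (np.int64(10), np.int64(2), np.int64(76)), (np.int64(14), np.int64(11), np.int64(88)), (np.int64(18), np.int64(11), np.int64(88)), (np.int64(21), np.int64(11), np.int64(89))]
305 [(np.int64(-13), np.int64(13), np.int64(97)), (np.int64(-9), np.int64(13), np.int64(97)), (np.int64(-9), np.int64(-6), np.int64(75)), (np.int64(-28), np.int64(-183), np.int64(-130)), (np.int64(-15), np.int64(-184), np.int64(-130)), (np.int64(-1), np.int64(-186), np.int64(-131)), (np.int64(9), np.int64(-6), np.int64(77)), (np.int64(13), np.int64(12), np.int64(98)), (np.int64(16), np.int64(11), np.int64(98)), (np.int64(20), np.int64(11), np.int64(98))]
```

View pics/c3.png

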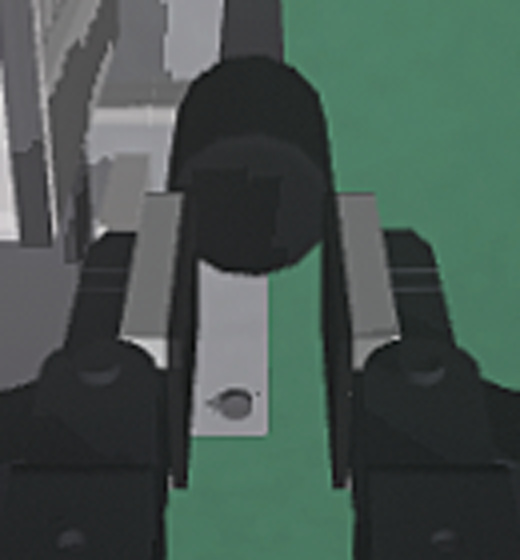

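The crop shows the pads, with tips at about crop (165,195) and (360,195), closed above the knob and not around it. Depth puts the visible pad ends about 45 mm above the reported TCP. I'll reopen and go down in small steps, watching the force.

>>> servo_tool --rows '[{"x":0,"y":0,"z":0,"turn":0},{"x":0,"y":0,"z":0,"turn":0},{"x":0,"y":0,"z":0,"turn":0},{"x":0,"y":0,"z":0,"turn":0},{"x":0,"y":0,"z":0.5,"turn":0},{"x":0,"y":0,"z":1,"turn":0},{"x":0,"y":0,"z":1.5,"turn":0},{"x":0,"y":0,"z":1.5,"turn":0}]' --jaw 0.53

```text
time_s: 4.85
tool_pos: [0.567, 0.2444, 0.1143]
eef_rot: [-2.314, -2.123, 0.003]
ft_force: [-0.1, 0.5, -0.6]
grip_width: 0.0403
grip_force: 0.0
```

```bash
python3 - <<'E'
from h import *
p,d,W=wcap("w4")
s,Rm=show()
T=(W-s["tool_pos"])@Rm*1000   # tool coords
m=(T[...,2]<-3)&(abs(T[...,0])<16)&(abs(T[...,1])>17)&(abs(T[...,1])<40)&(T[...,2]>-110)
t=T[m];print(len(t),"x",np.percentile(t[:,0],[2,50,98]).round(),"z max(near tip)",np.percentile(t[:,2],[90,98,99.5]).round())
for sg in(-1,1):
    q=t[t[:,1]*sg>0];print(sg,len(q),np.percentile(q[:,1],[1,50,99]).round(),np.percentile(q[:,2],[1,50,95,99]).round())
E
```

```text
t 4.9 tcp [0.5674 0.2446 0.1148] x [ 0.086  0.996 -0.001] y [ 0.996 -0.086 -0.002] z [-0.002 -0.    -1.   ] F [-0.3  0.4 -0. ] w 0.0402 g 0.0
6421 x [-9.  8. 14.] z max(near tip) [-49.  -9.  -5.]
-1 3400 [-40. -27. -19.] [-98. -78.  -9.  -5.]
1 3021 [20. 26. 40.] [-98. -80. -48. -43.]
```

View pics/w4.png

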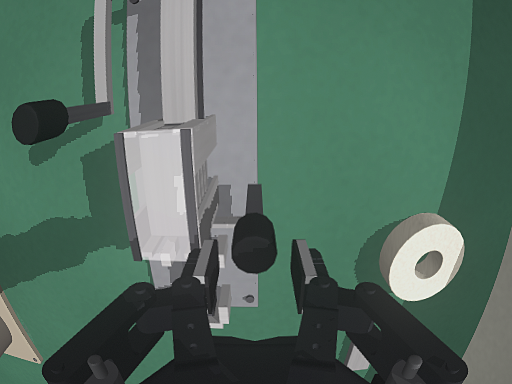

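The fingers straddle the knob (254,243) evenly, at (205,275) and (303,275), with their ends at knob-top height. So the real pad tips lie about 43 mm above the reported TCP. I go down 3 cm and grip.

>>> servo_tool --rows '[{"x":0,"y":0,"z":0.8,"turn":0},{"x":0,"y":0,"z":1.6,"turn":0},{"x":0,"y":0,"z":2.4,"turn":0},{"x":0,"y":0,"z":2.9,"turn":0},{"x":0,"y":0,"z":2.9,"turn":0}]'

```text
time_s: 5.4
tool_pos: [0.567, 0.2444, 0.0853]
eef_rot: [-2.314, -2.123, 0.004]
ft_force: [-0.5, -0.3, -0.5]
grip_width: 0.0399
grip_force: 0.0
```

>>> servo_tool --rows '[{"x":0,"y":0,"z":0,"turn":0},{"x":0,"y":0,"z":0,"turn":0},{"x":0,"y":0,"z":0,"turn":0},{"x":0,"y":0,"z":0,"turn":0},{"x":0,"y":0,"z":0,"turn":0}]' --jaw 0.9

```text
time_s: 5.9
tool_pos: [0.5679, 0.2447, 0.0868]
eef_rot: [-2.315, -2.124, 0.0]
ft_force: [-1.5, -0.7, -0.1]
grip_width: 0.0246
grip_force: 59.2
```

Gripped, 24.6 mm wide at 59 N. Now I pull it open.

>>> servo_tool --rows '[{"x":0,"y":0.8,"z":0,"turn":0},{"x":0,"y":1.8,"z":0,"turn":0},{"x":0,"y":2.8,"z":0,"turn":0},{"x":0,"y":3.8,"z":0,"turn":0},{"x":0,"y":4.8,"z":0,"turn":0},{"x":0,"y":5.7,"z":0,"turn":0},{"x":0,"y":6.3,"z":0,"turn":0},{"x":0,"y":6.4,"z":0,"turn":0}]'

```text
time_s: 6.7
tool_pos: [0.6292, 0.24, 0.0867]
eef_rot: [-2.31, -2.121, 0.006]
ft_force: [-11.7, 3.4, 6.8]
grip_width: 0.0243
grip_force: 60.5
```

>>> servo_tool --rows '[{"x":0,"y":0.1,"z":0,"turn":0},{"x":0,"y":0.1,"z":0,"turn":0}]'

```text
time_s: 6.9
tool_pos: [0.6291, 0.24, 0.0867]
eef_rot: [-2.31, -2.121, 0.007]
ft_force: [-12.1, 3.3, 7.3]
grip_width: 0.0242
grip_force: 60.5
```

>>> servo_tool --rows '[{"x":0,"y":-0.1,"z":0,"turn":0},{"x":0,"y":-0.1,"z":0,"turn":0},{"x":0,"y":-0.1,"z":0,"turn":0},{"x":0,"y":-0.1,"z":-1,"turn":0},{"x":0,"y":-0.1,"z":-3,"turn":0},{"x":0,"y":-0.1,"z":-5,"turn":0},{"x":0,"y":-0.1,"z":-6,"turn":0},{"x":0,"y":-0.1,"z":-6,"turn":0}]' --jaw 0.53

```text
time_s: 7.7
tool_pos: [0.6339, 0.2396, 0.1495]
eef_rot: [2.313, 2.122, 0.007]
ft_force: [0.0, -0.6, -0.6]
grip_width: 0.0403
grip_force: 0.0
```

>>> servo_tool --rows '[{"x":1,"y":-2.5,"z":0,"turn":0},{"x":2.3,"y":-6,"z":0,"turn":0},{"x":3.7,"y":-9.5,"z":0,"turn":0},{"x":5.2,"y":-13,"z":0,"turn":0},{"x":6.6,"y":-16.5,"z":0,"turn":0},{"x":7.9,"y":-19.1,"z":0,"turn":0},{"x":7.9,"y":-19.7,"z":0,"turn":0},{"x":7.9,"y":-19.7,"z":0,"turn":0}]'

```text
time_s: 8.5
tool_pos: [0.4412, 0.3347, 0.1461]
eef_rot: [2.313, 2.125, -0.002]
ft_force: [0.9, -0.2, -0.8]
grip_width: 0.0403
grip_force: 0.0
```

```bash
python3 - <<'E'
from h import *
p,d,W=wcap("w5")
s,Rm=show()
m=np.ones((384,512),bool)
comp(W,m,.14,.163,"knob",100)
print((Rm.T@(np.array([.4405,.3348,.087])-s["tool_pos"])*100).round(2))
E
```

```text
t 8.55 tcp [0.4425 0.3346 0.1463] x [ 0.086  0.996 -0.001] y [ 0.996 -0.086  0.   ] z [ 0.    -0.001 -1.   ] F [ 0.9 -0.2 -0.5] w 0.0401 g 0.0
knob [232, 204, 40, 43, 1344] [439.7 335.2] [25.2 24.7] 37.7 mean [0.44   0.3376 0.1538]
knob [446, 278, 29, 31, 599] [628.6 240. ] [24.4 26.2] 11.0 mean [0.6255 0.2438 0.1514]
knob [0, 374, 22, 10, 128] [ 9.4 64.8] [ 8.9 51.4] 83.5 mean [0.0097 0.0652 0.1479]
[ 0.01 -0.2   5.93]
```

>>> servo_tool --rows '[{"x":0,"y":-0.25,"z":1.5,"turn":-0.5},{"x":0,"y":-0.25,"z":3,"turn":-0.5},{"x":0,"y":-0.25,"z":4.5,"turn":-0.5},{"x":0,"y":-0.25,"z":5.6,"turn":-0.5},{"x":0,"y":-0.25,"z":6,"turn":-0.5},{"x":0,"y":-0.25,"z":6,"turn":-0.5}]'

```text
time_s: 9.15
tool_pos: [0.4401, 0.3345, 0.086]
eef_rot: [-2.307, -2.133, 0.002]
ft_force: [0.2, -0.1, 0.3]
grip_width: 0.0401
grip_force: 0.0
```

>>> servo_tool --rows '[{"x":0,"y":0,"z":0,"turn":0},{"x":0,"y":0,"z":0,"turn":0},{"x":0,"y":0,"z":0,"turn":0},{"x":0,"y":0,"z":0,"turn":0}]' --jaw 0.9

```text
time_s: 9.55
tool_pos: [0.4391, 0.3353, 0.0874]
eef_rot: [-2.305, -2.134, 0.001]
ft_force: [-4.6, -1.0, 4.7]
grip_width: 0.0243
grip_force: 59.9
```

>>> servo_tool --rows '[{"x":-1,"y":0,"z":0,"turn":0},{"x":-2.5,"y":0,"z":0,"turn":0},{"x":-4,"y":0,"z":0,"turn":0},{"x":-5.5,"y":0,"z":0,"turn":0},{"x":-7,"y":0,"z":0,"turn":0},{"x":-8.5,"y":0,"z":0,"turn":0},{"x":-9.5,"y":0,"z":0,"turn":0},{"x":-10,"y":0,"z":0,"turn":0}]'

```text
time_s: 10.35
tool_pos: [0.4315, 0.2375, 0.0874]
eef_rot: [-2.301, -2.131, -0.006]
ft_force: [-4.2, 6.7, 3.2]
grip_width: 0.0245
grip_force: 60.2
```

>>> servo_tool --rows '[{"x":-0.8,"y":0,"z":0,"turn":0},{"x":-1.5,"y":0,"z":0,"turn":0},{"x":-1.9,"y":0,"z":0,"turn":0},{"x":-2.2,"y":0,"z":0,"turn":0},{"x":-2.2,"y":0,"z":0,"turn":0}]'

```text
time_s: 10.85
tool_pos: [0.4298, 0.2159, 0.0874]
eef_rot: [-2.301, -2.132, -0.005]
ft_force: [-5.7, 6.3, 4.1]
grip_width: 0.0246
grip_force: 60.3
```

>>> servo_tool --rows '[{"x":1,"y":0,"z":0,"turn":0},{"x":2.5,"y":0,"z":0,"turn":0},{"x":4,"y":0,"z":0,"turn":0},{"x":5.5,"y":0,"z":0,"turn":0},{"x":7,"y":0,"z":0,"turn":0},{"x":8.5,"y":0,"z":0,"turn":0},{"x":9.5,"y":0,"z":0,"turn":0},{"x":10,"y":0,"z":0,"turn":0}]'

```text
time_s: 11.65
tool_pos: [0.4373, 0.3117, 0.0874]
eef_rot: [2.304, 2.132, -0.006]
ft_force: [-5.5, -5.9, 7.6]
grip_width: 0.0241
grip_force: 60.8
```

>>> servo_tool --rows '[{"x":0.8,"y":0,"z":0,"turn":0},{"x":1.5,"y":0,"z":0,"turn":0},{"x":2,"y":0,"z":0,"turn":0},{"x":2.4,"y":0,"z":0,"turn":0},{"x":2.4,"y":0,"z":0,"turn":0}]'

```text
time_s: 12.15
tool_pos: [0.4391, 0.3351, 0.0874]
eef_rot: [2.303, 2.132, -0.006]
ft_force: [-6.3, -7.4, 8.6]
grip_width: 0.0246
grip_force: 60.8
```

>>> servo_tool --rows '[{"x":0,"y":0,"z":0,"turn":0},{"x":0,"y":0,"z":0,"turn":0},{"x":0,"y":0,"z":0,"turn":0},{"x":0,"y":0,"z":-1,"turn":0},{"x":0,"y":0,"z":-3,"turn":0},{"x":0,"y":0,"z":-5,"turn":0},{"x":0,"y":0,"z":-6,"turn":0},{"x":0,"y":0,"z":-6,"turn":0}]' --jaw 0.53

```text
time_s: 12.95
tool_pos: [0.4417, 0.3381, 0.149]
eef_rot: [2.305, 2.133, 0.007]
ft_force: [0.5, -0.7, 0.4]
grip_width: 0.0401
grip_force: 0.0
```

```bash
python3 - <<'E'
from h import *
p,d,W=wcap("w6")
s,Rm=show()
m=np.ones((384,512),bool)
comp(W,m,.14,.163,"knob",100)
comp(W,m,.050,.058,"plate",60)
print((Rm.T@(np.array([.4975,.1472,.146])-s["tool_pos"])*100).round(2))
E
```

```text
t 13.0 tcp [0.4408 0.3376 0.1476] x [0.077 0.997 0.001] y [ 0.997 -0.077  0.002] z [ 0.002  0.001 -1.   ] F [ 0.   0.1 -0.2] w 0.0399 g 0.0
knob [232, 206, 39, 43, 1297] [439.7 335.2] [24.8 25.5] 61.2 mean [0.4399 0.3376 0.1538]
knob [443, 281, 28, 30, 583] [629.  240.4] [25.5 25.6] 79.8 mean [0.6256 0.2438 0.1514]
knob [0, 374, 21, 10, 127] [ 9.6 65.1] [ 9.6 50.6] 82.2 mean [0.0109 0.0651 0.1478]
plate [245, 63, 103, 142, 6245] [488.5 380.4] [137.5 102.2] 86.2 mean [0.4942 0.3916 0.0525]
plate [363, 244, 60, 33, 409] [597.9 229.4] [37.7 74.1] 87.1 mean [0.607  0.2209 0.0547]
plate [285, 297, 9, 11, 90] [472.5 182.6] [17.3 10. ] 89.3 mean [0.4727 0.1829 0.0517]
plate [292, 303, 10, 33, 169] [482.1 152.6] [60.9  9.4] 86.3 mean [0.481  0.1509 0.0537]
plate [19, 341, 33, 16, 110] [12.2 59.1] [15.1 81.1] 79.8 mean [0.0205 0.0593 0.0541]
[-18.54   7.13   0.15]
```

View pics/w6.png

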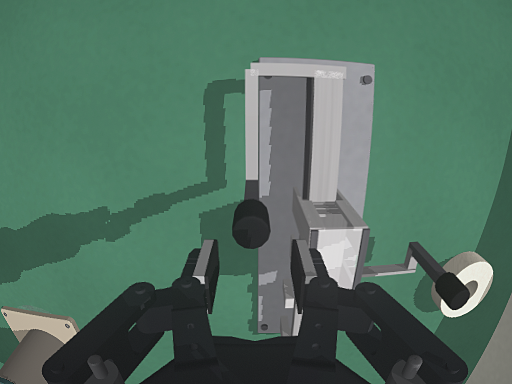

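The slide knob is back at (251,222), and a plate edge shows at the outlet, (300,315). Next I move above the outlet and measure the plate.

>>> servo_tool --rows '[{"x":-2.5,"y":1,"z":0,"turn":0},{"x":-6,"y":2.3,"z":0,"turn":0},{"x":-9.5,"y":3.6,"z":0,"turn":0},{"x":-13,"y":5,"z":0,"turn":0},{"x":-16.5,"y":6.4,"z":0,"turn":0},{"x":-18.5,"y":7.1,"z":0,"turn":0},{"x":-18.5,"y":7.1,"z":0,"turn":0},{"x":-18.5,"y":7.1,"z":0,"turn":0}]' --jaw 0.35

```text
time_s: 13.8
tool_pos: [0.4957, 0.1469, 0.1457]
eef_rot: [-2.306, -2.132, 0.002]
ft_force: [0.1, 0.4, -0.6]
grip_width: 0.0551
grip_force: 0.0
```

```bash
python3 - <<'E'
from h import *
p,d,W=wcap("w7")
s,Rm=show()
T=(W-s["tool_pos"])@Rm
m=(np.hypot(T[...,0],T[...,1])<.11)
comp(W,m,.0495,.058,"plate",60)
E
```

```text
t 13.85 tcp [0.4957 0.1475 0.1459] x [0.077 0.997 0.   ] y [ 0.997 -0.077 -0.002] z [-0.002  0.    -1.   ] F [-0.4 -0.3  0.1] w 0.0557 g 0.0
plate [234, 135, 44, 81, 3327] [497.9 152.3] [80.4 40.2] 85.8 mean [0.4979 0.1543 0.054 ]
plate [222, 140, 11, 17, 181] [473.  182.4] [15.3  9.6] 84.5 mean [0.473  0.1823 0.0518]
plate [279, 140, 12, 17, 171] [527.2 178. ] [15.5 10.2] 84.3 mean [0.527  0.178  0.0518]
plate [224, 207, 64, 30, 839] [494.1 104.2] [33.1 64.4] 86.0 mean [0.4938 0.1012 0.0517]
```

View pics/w7.png

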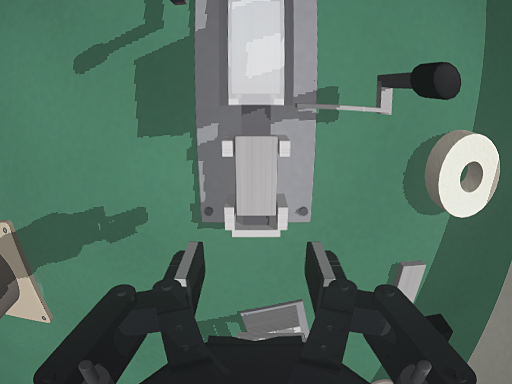

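The plate lies on the deck at image (257,178), measured at (0.498, 0.152), size 80x40. I go down around it.

>>> servo_tool --rows '[{"x":0.4,"y":0.2,"z":3,"turn":0},{"x":0.4,"y":0.2,"z":6.5,"turn":0},{"x":0.4,"y":0.2,"z":10,"turn":0},{"x":0.4,"y":0.2,"z":12.5,"turn":0},{"x":0.4,"y":0.2,"z":13.5,"turn":0},{"x":0.4,"y":0.2,"z":14.5,"turn":0},{"x":0.4,"y":0.2,"z":15.3,"turn":0},{"x":0.4,"y":0.2,"z":15.5,"turn":0}]'

```text
time_s: 14.65
tool_pos: [0.4991, 0.1514, -0.0083]
eef_rot: [2.305, 2.134, 0.001]
ft_force: [0.1, -0.1, -0.5]
grip_width: 0.0555
grip_force: 0.0
```

>>> servo_tool --rows '[{"x":0,"y":0,"z":0,"turn":0},{"x":0,"y":0,"z":0,"turn":0},{"x":0,"y":0,"z":0,"turn":0},{"x":0,"y":0,"z":0,"turn":0},{"x":0,"y":0,"z":0,"turn":0}]' --jaw 0.8

```text
time_s: 15.15
tool_pos: [0.4991, 0.1512, -0.0074]
eef_rot: [2.306, 2.134, 0.001]
ft_force: [-3.2, 1.2, 6.2]
grip_width: 0.0392
grip_force: 62.9
```

>>> servo_tool --rows '[{"x":0,"y":0,"z":-1.5,"turn":0},{"x":0,"y":0,"z":-4,"turn":0},{"x":0,"y":0,"z":-7,"turn":0},{"x":0,"y":0,"z":-10,"turn":0},{"x":-2,"y":0,"z":-11,"turn":0},{"x":-5,"y":0,"z":-11,"turn":0},{"x":-9,"y":0,"z":-11,"turn":0},{"x":-13,"y":0,"z":-11,"turn":0}]'

```text
time_s: 15.95
tool_pos: [0.489, 0.0202, 0.1019]
eef_rot: [2.303, 2.134, 0.001]
ft_force: [0.3, -0.5, -1.2]
grip_width: 0.0391
grip_force: 62.3
```

>>> servo_tool --rows '[{"x":-4.5,"y":1.2,"z":0,"turn":7},{"x":-9,"y":2.4,"z":0,"turn":14},{"x":-13.5,"y":3.6,"z":0,"turn":21},{"x":-18,"y":4.8,"z":0,"turn":28},{"x":-22.5,"y":6,"z":0,"turn":35},{"x":-27,"y":7.2,"z":0,"turn":42},{"x":-31.5,"y":8.4,"z":0,"turn":49},{"x":-35,"y":9.4,"z":0,"turn":56}]'

```text
time_s: 16.75
tool_pos: [0.5557, -0.3382, 0.1014]
eef_rot: [3.039, 0.791, 0.001]
ft_force: [0.9, -0.7, -1.1]
grip_width: 0.0388
grip_force: 62.2
```

>>> servo_tool --rows '[{"x":0,"y":0,"z":0,"turn":7},{"x":0,"y":0,"z":0,"turn":14},{"x":0,"y":0,"z":0,"turn":20},{"x":0,"y":0,"z":0,"turn":20}]'

```text
time_s: 17.15
tool_pos: [0.5553, -0.3352, 0.1011]
eef_rot: [3.131, 0.262, -0.0]
ft_force: [0.9, 0.3, -1.4]
grip_width: 0.0386
grip_force: 62.3
```

```bash
python3 - <<'E'
from h import *
p,d,W=wcap("w8")
s,Rm=show()
m=(p.min(2)>150)
np.save("pics/w8W.npy",W)
near=(abs(W[...,0]-.535)<.11)&(W[...,1]<-.02)&(W[...,1]>-.45)
for lo,hi in((.060,.074),(.074,.079),(.079,.086),(.085,.1)): comp(W,near,lo,hi,f"rack{lo}",40)
E
```

```text
t 17.2 tcp [ 0.5553 -0.335   0.1012] x [ 0.986  0.168 -0.   ] y [ 0.168 -0.986 -0.   ] z [-0. -0. -1.] F [ 0.2  0.9 -1.1] w 0.0386 g 62.3
rack0.06 [99, 166, 250, 10, 448] [ 580.3 -303.2] [  7.4 196.6] 9.4 mean [ 0.5794 -0.313   0.0724]
rack0.06 [7, 175, 87, 4, 129] [ 551.3 -147.4] [  1.8 107.9] 9.3 mean [ 0.5521 -0.1508  0.0727]
rack0.06 [339, 191, 17, 31, 328] [ 564.8 -409.5] [29.5 10.6] 10.4 mean [ 0.5675 -0.4086  0.0633]
rack0.06 [0, 219, 212, 48, 5139] [ 489.7 -184.1] [ 36.1 248.3] 9.7 mean [ 0.494  -0.198   0.0667]
rack0.06 [298, 226, 54, 41, 1049] [ 525.9 -398.4] [34.9 45.3] 9.4 mean [ 0.5335 -0.4002  0.0668]
rack0.074 [0, 166, 352, 17, 1225] [ 566.8 -242.8] [  9.1 319.4] 10.8 mean [ 0.5713 -0.2702  0.0765]
rack0.074 [0, 235, 7, 16, 64] [464.  -72.3] [10.2 21.7] 71.6 mean [ 0.4643 -0.0714  0.0761]
rack0.074 [337, 243, 16, 25, 224] [ 525.4 -416.4] [24.  10.9] 11.4 mean [ 0.5254 -0.4157  0.0767]
rack0.079 [0, 146, 368, 16, 1457] [ 589.9 -251.6] [  3.1 313.8] 9.6 mean [ 0.5945 -0.2784  0.0827]
rack0.079 [0, 166, 356, 25, 4253] [ 563.9 -245.9] [ 20.  318.9] 10.8 mean [ 0.5674 -0.2747  0.0816]
rack0.079 [341, 247, 13, 10, 74] [ 531.9 -415.2] [ 8.  10.6] 18.1 mean [ 0.5325 -0.415   0.0799]
rack0.085 [0, 149, 376, 46, 6067] [ 583.6 -255.2] [ 29.3 311.3] 6.4 mean [ 0.5912 -0.2911  0.0939]
```

View pics/w8.png

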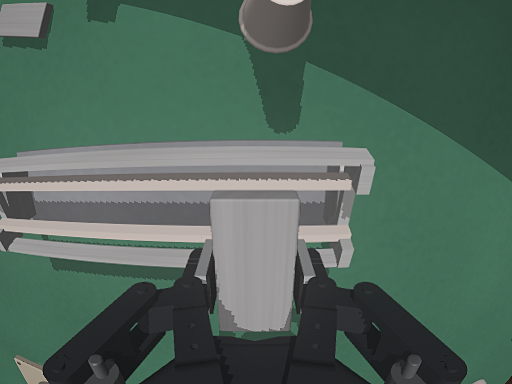

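The held plate fills (255,265) and hangs over the rails at (120,185) and (120,230), with the rack's right end guides at (350,170) and (345,250). Next I fit the rack frame from depth.

```bash
python3 - <<'E'
from h import *
W=np.load("pics/w8W.npy");th=np.deg2rad(9.6);ux=np.array([np.cos(th),np.sin(th)]);uy=np.array([-np.sin(th),np.cos(th)])
a=W[...,:2]@ux*1000;b=W[...,:2]@uy*1000;z=W[...,2]*1000
c0=np.array([534.5,-236.]);a0,b0=c0@ux,c0@uy;a=a-a0;b=b-b0
s=(abs(a)<60)&(b>-70)&(b<60)&(z>55)&(z<105)
for k in range(-60,60,2):
    q=s&(a>=k)&(a<k+2)
    if q.sum()>10: print(k,q.sum(),np.percentile(z[q],[5,50,95]).round(1),end=" | ")
print()
e=(abs(a)<60)&(b<-150)&(b>-220)&(z>80)&(z<100)
h=np.histogram(b[e],np.arange(-200,-150,2));print(h)
e=(abs(a)<60)&(b<-150)&(b>-220)&(z>60);print(b[e].min(),np.percentile(b[e],[.5,2,5]))
E
```

```text
-54 67 [69.3 70.2 70.8] | -52 140 [69.7 70.5 71.3] | -50 250 [67.9 70.8 71.9] | -48 615 [61.9 66.4 71. ] | -46 554 [55.6 59.3 63.9] | -44 75 [55.1 56.1 58.5] | -30 133 [66.4 67.2 67.9] | -28 213 [66.8 67.7 68.6] | -26 227 [67.4 68.3 69.3] | -24 232 [67.9 68.8 69.7] | -22 608 [62.9 67.  69.7] | -20 609 [58.3 61.3 65.4] | 20 200 [79.8 80.7 81.6] | 22 355 [80.4 81.2 82.1] | 24 336 [80.7 81.7 82.6] | 26 365 [81.3 82.2 83.1] | 28 600 [77.6 81.5 83.4] | 30 702 [71.7 75.2 79.1] | 42 157 [94.9 95.9 97.1] | 44 430 [95.3 96.4 97.3] | 46 433 [95.9 96.9 98. ] | 48 745 [90.5 94.4 97.6] | 50 745 [83.  87.3 91.2] | 52 384 [79.3 81.3 84.3] | 
(array([  0,   0,   0,   0,   0,   0,   0,   0,   1,  88, 121, 127, 123,
       136, 297,  74,  80,  83,  81,  78,  88,  86,  81,  84]), array([-200, -198, -196, -194, -192, -190, -188, -186, -184, -182, -180,
       -178, -176, -174, -172, -170, -168, -166, -164, -162, -160, -158,
       -156, -154, -152]))
-182.1404614341206 [-181.21671835 -180.39529341 -178.80996922]
```

>>> servo_tool --rows '[{"x":-0.2,"y":2,"z":0,"turn":0},{"x":-0.4,"y":3.9,"z":1,"turn":0},{"x":-0.4,"y":3.9,"z":3,"turn":0},{"x":-0.4,"y":3.9,"z":5,"turn":0},{"x":-0.4,"y":3.9,"z":5.8,"turn":0},{"x":-0.4,"y":3.9,"z":6.2,"turn":0},{"x":-0.4,"y":3.9,"z":6.4,"turn":0},{"x":-0.4,"y":3.9,"z":6.4,"turn":0}]'

```text
time_s: 18.0
tool_pos: [0.5584, -0.3745, 0.0382]
eef_rot: [3.13, 0.262, 0.001]
ft_force: [-0.1, 0.3, -1.6]
grip_width: 0.0389
grip_force: 62.3
```

```bash
cat >> h.py <<'E'
C=np.array([534.1,-236.1]);TH=np.deg2rad(9.6);UX=np.array([np.cos(TH),np.sin(TH)]);UY=np.array([-np.sin(TH),np.cos(TH)])
def rk(p): q=np.asarray(p)[...,:2]*1000-C;return np.stack([q@UX,q@UY],-1)
E
python3 - <<'E'
from h import *
p,d,W=wcap("w9")
s,Rm=show();print("rack",rk(s["tool_pos"]).round(1))
r=rk(W);z=W[...,2]*1000
m=(abs(r[...,1]+140)<16)&(z>86)&(z<110)&(r[...,0]<44)&(r[...,0]>5)
print(m.sum(),"front edge a",np.percentile(r[m][:,0],[50,99]),"z",np.percentile(z[m],[5,50,95]))
E
```

```text
t 18.05 tcp [ 0.5586 -0.3745  0.0386] x [0.986 0.166 0.001] y [ 0.166 -0.986  0.001] z [ 0.001 -0.001 -1.   ] F [ 0.1  0.1 -1.3] w 0.0389 g 62.3
rack [   1.1 -140.6]
5503 front edge a [26.86561678 43.36756104] z [ 95.11113993  99.44596711 100.41444151]
```

>>> servo_tool --rows '[{"x":-0.2,"y":0,"z":0.1,"turn":0},{"x":-0.2,"y":0,"z":0.25,"turn":0},{"x":-0.2,"y":0,"z":0.4,"turn":0},{"x":-0.2,"y":0,"z":0.5,"turn":0}]'

```text
time_s: 18.45
tool_pos: [0.5562, -0.3746, 0.0347]
eef_rot: [3.13, 0.262, 0.001]
ft_force: [-4.0, 2.3, 10.2]
grip_width: 0.039
grip_force: 63.7
```

>>> servo_tool --rows '[{"x":0,"y":0,"z":0,"turn":0},{"x":0,"y":0,"z":0,"turn":0},{"x":0,"y":0,"z":0,"turn":0},{"x":0,"y":0,"z":0,"turn":0}]' --jaw 0.47

```text
time_s: 18.85
tool_pos: [0.556, -0.3742, 0.0325]
eef_rot: [-3.131, -0.262, 0.0]
ft_force: [0.5, -0.3, 0.4]
grip_width: 0.0454
grip_force: 0.0
```

>>> servo_tool --rows '[{"x":0,"y":0,"z":0,"turn":0},{"x":0,"y":0,"z":0,"turn":0},{"x":0,"y":0,"z":-1,"turn":0},{"x":0,"y":0,"z":-3,"turn":0},{"x":0,"y":0,"z":-6,"turn":0},{"x":0,"y":0,"z":-9,"turn":0},{"x":0,"y":0,"z":-11.5,"turn":0},{"x":0,"y":0,"z":-11.5,"turn":0}]' --jaw 0.4

```text
time_s: 19.65
tool_pos: [0.559, -0.3766, 0.1538]
eef_rot: [3.124, 0.262, 0.011]
ft_force: [-0.0, -0.6, 0.4]
grip_width: 0.051
grip_force: 0.0
```

```bash
cat >> h.py <<'E'
def rackplates(W):
    r=rk(W);z=W[...,2]*1000;h=z-(75+r[...,0]*np.tan(np.deg2rad(15)))
    m=((h>10.5)&(h<18.5)&(abs(r[...,0])<44)&(abs(r[...,1])<180)).astype(np.uint8)
    n,l,st,_=cv2.connectedComponentsWithStats(m)
    for k in range(1,n):
        if st[k,4]>150:
            q=l==k;c,sz,an=cv2.minAreaRect(r[q].astype(np.float32));print("plate rack c",np.round(c,1),"size",np.round(sz,1),round(an,1),"h",np.percentile(h[q],[5,50,95]).round(1),st[k].tolist())
E
python3 - <<'E'
from h import *
p,d,W=wcap("w10")
show();rackplates(W)
E
```

```text
t 19.7 tcp [ 0.5577 -0.3757  0.1512] x [0.986 0.166 0.004] y [ 0.166 -0.986  0.005] z [ 0.005 -0.004 -1.   ] F [-0.4  0.   0.2] w 0.0512 g 0.0
plate rack c [  33.2 -175.7] size [ 8.3 21.1] 90.0 h [12.3 13.4 14.3] [289, 147, 12, 24, 248]
plate rack c [  -2.3 -139.7] size [40.2 78.4] 90.0 h [13.2 14.4 15.4] [227, 154, 49, 77, 3435]
```

>>> servo_tool --rows '[{"x":0,"y":-3,"z":0,"turn":0},{"x":0,"y":-7,"z":0,"turn":0},{"x":0,"y":-11.5,"z":0,"turn":0},{"x":0,"y":-16,"z":0,"turn":0},{"x":0,"y":-20.5,"z":0,"turn":0},{"x":0,"y":-25,"z":0,"turn":0},{"x":0,"y":-29.5,"z":0,"turn":0},{"x":0,"y":-34,"z":0,"turn":0}]' --jaw 0.53

```text
time_s: 20.5
tool_pos: [0.4977, -0.0371, 0.1465]
eef_rot: [-3.13, -0.261, 0.003]
ft_force: [1.5, -0.6, 0.3]
grip_width: 0.0402
grip_force: 0.0
```

>>> servo_tool --rows '[{"x":0,"y":-4.7,"z":0,"turn":-8},{"x":0,"y":-9.4,"z":0,"turn":-16},{"x":0,"y":-14.1,"z":0,"turn":-24},{"x":0.1,"y":-18.8,"z":0,"turn":-32},{"x":0.1,"y":-23.5,"z":0,"turn":-40},{"x":0.2,"y":-28.2,"z":0,"turn":-48},{"x":0.3,"y":-33,"z":0,"turn":-56},{"x":0.3,"y":-37.2,"z":0,"turn":-64}]'

```text
time_s: 21.3
tool_pos: [0.439, 0.3301, 0.1465]
eef_rot: [-2.51, -1.889, 0.003]
ft_force: [0.3, 0.3, 0.8]
grip_width: 0.0399
grip_force: 0.0
```

>>> servo_tool --rows '[{"x":0,"y":0,"z":0,"turn":-8},{"x":0,"y":0,"z":0,"turn":-12},{"x":0,"y":0,"z":0,"turn":-12},{"x":0,"y":0,"z":0,"turn":-12}]'

```text
time_s: 21.7
tool_pos: [0.4399, 0.3279, 0.1468]
eef_rot: [-2.307, -2.132, 0.003]
ft_force: [-0.3, -0.5, -0.9]
grip_width: 0.0397
grip_force: 0.0
```

```bash
cat >> h.py <<'E'
def to(x,y,z,yaw):
    s,Rm=show();cur=np.degrees(np.arctan2(Rm[1,0],Rm[0,0]));print("go cm",(Rm.T@(np.array([x,y,z])-s["tool_pos"])*100).round(2),"turn",round(cur-yaw,1))
E
python3 - <<'E'
from h import *
to(.4398,.335,.086,85.5)
E
```

```text
t 21.7 tcp [0.4399 0.3279 0.1468] x [ 0.079  0.997 -0.001] y [ 0.997 -0.079 -0.002] z [-0.002 -0.001 -1.   ] F [-0.3 -0.5 -0.9] w 0.0397 g 0.0
go cm [ 0.72 -0.05  6.07] turn -0.0
```

>>> servo_tool --rows '[{"x":0.7,"y":0,"z":1.5,"turn":0},{"x":0.7,"y":0,"z":3,"turn":0},{"x":0.7,"y":0,"z":4.5,"turn":0},{"x":0.7,"y":0,"z":5.6,"turn":0},{"x":0.7,"y":0,"z":6,"turn":0},{"x":0.7,"y":0,"z":6,"turn":0}]'

```text
time_s: 22.3
tool_pos: [0.4405, 0.3349, 0.0866]
eef_rot: [-2.306, -2.133, 0.003]
ft_force: [-0.5, -0.1, -0.8]
grip_width: 0.0401
grip_force: 0.0
```

>>> servo_tool --rows '[{"x":0,"y":0,"z":0,"turn":0},{"x":0,"y":0,"z":0,"turn":0},{"x":0,"y":0,"z":0,"turn":0},{"x":0,"y":0,"z":0,"turn":0}]' --jaw 0.9

```text
time_s: 22.7
tool_pos: [0.439, 0.3356, 0.0882]
eef_rot: [-2.303, -2.132, 0.003]
ft_force: [-5.5, 0.3, 2.6]
grip_width: 0.0243
grip_force: 59.3
```

>>> servo_tool --rows '[{"x":-1,"y":0,"z":0,"turn":0},{"x":-2.5,"y":0,"z":0,"turn":0},{"x":-4,"y":0,"z":0,"turn":0},{"x":-5.5,"y":0,"z":0,"turn":0},{"x":-7,"y":0,"z":0,"turn":0},{"x":-8.5,"y":0,"z":0,"turn":0},{"x":-9.5,"y":0,"z":0,"turn":0},{"x":-10,"y":0,"z":0,"turn":0}]'

```text
time_s: 23.5
tool_pos: [0.4313, 0.237, 0.0883]
eef_rot: [-2.301, -2.13, -0.001]
ft_force: [-4.6, 4.9, 1.6]
grip_width: 0.0243
grip_force: 59.9
```

>>> servo_tool --rows '[{"x":-0.8,"y":0,"z":0,"turn":0},{"x":-1.5,"y":0,"z":0,"turn":0},{"x":-2,"y":0,"z":0,"turn":0},{"x":-2.4,"y":0,"z":0,"turn":0},{"x":-2.4,"y":0,"z":0,"turn":0}]'

```text
time_s: 24.0
tool_pos: [0.4297, 0.2164, 0.0883]
eef_rot: [-2.296, -2.128, -0.009]
ft_force: [-4.7, 13.5, -1.6]
grip_width: 0.0243
grip_force: 59.6
```

>>> servo_tool --rows '[{"x":1,"y":0,"z":0,"turn":0},{"x":2.5,"y":0,"z":0,"turn":0},{"x":4,"y":0,"z":0,"turn":0},{"x":5.5,"y":0,"z":0,"turn":0},{"x":7,"y":0,"z":0,"turn":0},{"x":8.5,"y":0,"z":0,"turn":0},{"x":9.5,"y":0,"z":0,"turn":0},{"x":10,"y":0,"z":0,"turn":0}]'

```text
time_s: 24.8
tool_pos: [0.437, 0.3101, 0.0882]
eef_rot: [2.305, 2.134, -0.008]
ft_force: [-5.1, -5.2, 5.2]
grip_width: 0.0244
grip_force: 60.4
```

>>> servo_tool --rows '[{"x":0.8,"y":0,"z":0,"turn":0},{"x":1.5,"y":0,"z":0,"turn":0},{"x":2.1,"y":0,"z":0,"turn":0},{"x":2.5,"y":0,"z":0,"turn":0},{"x":2.5,"y":0,"z":0,"turn":0}]'

```text
time_s: 25.3
tool_pos: [0.439, 0.3355, 0.0882]
eef_rot: [-2.305, -2.134, 0.007]
ft_force: [-4.4, -1.4, 4.7]
grip_width: 0.0239
grip_force: 60.2
```

>>> servo_tool --rows '[{"x":0,"y":0,"z":0,"turn":0},{"x":0,"y":0,"z":0,"turn":0},{"x":0,"y":0,"z":0,"turn":0},{"x":0,"y":0,"z":-1,"turn":0},{"x":0,"y":0,"z":-3,"turn":0},{"x":0,"y":0,"z":-5,"turn":0},{"x":0,"y":0,"z":-6,"turn":0},{"x":0,"y":0,"z":-6,"turn":0}]' --jaw 0.53

```text
time_s: 26.1
tool_pos: [0.4429, 0.3373, 0.1502]
eef_rot: [2.305, 2.133, 0.007]
ft_force: [0.2, 0.1, -0.6]
grip_width: 0.0403
grip_force: 0.0
```

```bash
python3 - <<'E'
from h import *
p,d,W=wcap("w11")
comp(W,np.ones((384,512),bool),.14,.163,"knob",300)
to(.4978,.1505,.146,85.5)
E
```

```text
knob [230, 205, 39, 42, 1274] [439.8 335.1] [25.3 24.7] 30.8 mean [0.44   0.3376 0.1539]
knob [441, 279, 28, 30, 580] [628.5 240.2] [24.6 25.9] 19.6 mean [0.6255 0.2439 0.1516]
t 26.15 tcp [0.442  0.3367 0.1487] x [0.077 0.997 0.001] y [ 0.997 -0.077  0.002] z [ 0.002  0.001 -1.   ] F [ 0.5 -0.4  0.1] w 0.04 g 0.0
go cm [-18.14   7.     0.26] turn 0.1
```

>>> servo_tool --rows '[{"x":-2.5,"y":1,"z":0,"turn":0},{"x":-6,"y":2.3,"z":0,"turn":0},{"x":-9.5,"y":3.6,"z":0,"turn":0},{"x":-13,"y":5,"z":0,"turn":0},{"x":-16.5,"y":6.4,"z":0,"turn":0},{"x":-18.1,"y":7,"z":0.2,"turn":0},{"x":-18.1,"y":7,"z":0.2,"turn":0},{"x":-18.1,"y":7,"z":0.2,"turn":0}]' --jaw 0.35

```text
time_s: 26.95
tool_pos: [0.4962, 0.1503, 0.1447]
eef_rot: [-2.305, -2.132, 0.002]
ft_force: [0.3, 0.2, 0.5]
grip_width: 0.0555
grip_force: 0.0
```

```bash
cat >> h.py <<'E'
def outlet():
    p,d,W=wcap();s=manip.read_state()
    m=np.hypot(W[...,0]-.498,W[...,1]-.152)<.07
    comp(W,m,.0495,.058,"plate",1000)
E
python3 - <<'E'
from h import *
outlet();to(.4979,.1505,-.0085,85.5)
E
```

```text
plate [234, 139, 44, 81, 3320] [497.6 152.2] [80.3 40.3] 85.4 mean [0.4978 0.1542 0.054 ]
t 27.0 tcp [0.4962 0.1508 0.145 ] x [0.077 0.997 0.   ] y [ 0.997 -0.077 -0.002] z [-0.002  0.    -1.   ] F [-0.2 -0.9 -0.3] w 0.0555 g 0.0
go cm [-0.02  0.2  15.34] turn 0.1
```

>>> servo_tool --rows '[{"x":0,"y":0.2,"z":3,"turn":0},{"x":0,"y":0.2,"z":6.5,"turn":0},{"x":0,"y":0.2,"z":10,"turn":0},{"x":0,"y":0.2,"z":12.5,"turn":0},{"x":0,"y":0.2,"z":13.5,"turn":0},{"x":0,"y":0.2,"z":14.5,"turn":0},{"x":0,"y":0.2,"z":15.2,"turn":0},{"x":0,"y":0.2,"z":15.3,"turn":0}]'

```text
time_s: 27.8
tool_pos: [0.4993, 0.1506, -0.0072]
eef_rot: [2.305, 2.134, 0.001]
ft_force: [-0.2, 0.5, 0.1]
grip_width: 0.0558
grip_force: 0.0
```

>>> servo_tool --rows '[{"x":0,"y":0,"z":0,"turn":0},{"x":0,"y":0,"z":0,"turn":0},{"x":0,"y":0,"z":0,"turn":0},{"x":0,"y":0,"z":0,"turn":0},{"x":0,"y":0,"z":0,"turn":0}]' --jaw 0.8

```text
time_s: 28.3
tool_pos: [0.4991, 0.1506, -0.0062]
eef_rot: [-2.305, -2.134, -0.001]
ft_force: [-3.3, 0.5, 5.3]
grip_width: 0.0386
grip_force: 62.4
```

>>> servo_tool --rows '[{"x":0,"y":0,"z":-1.5,"turn":0},{"x":0,"y":0,"z":-4,"turn":0},{"x":0,"y":0,"z":-7,"turn":0},{"x":0,"y":0,"z":-10,"turn":0},{"x":-2,"y":0,"z":-11,"turn":0},{"x":-5,"y":0,"z":-11,"turn":0},{"x":-9,"y":0,"z":-11,"turn":0},{"x":-13,"y":0,"z":-11,"turn":0}]'

```text
time_s: 29.1
tool_pos: [0.4895, 0.0194, 0.1033]
eef_rot: [2.303, 2.134, 0.002]
ft_force: [-0.3, 0.1, -1.5]
grip_width: 0.0386
grip_force: 61.7
```

>>> servo_tool --rows '[{"x":-4.2,"y":1.1,"z":0,"turn":8},{"x":-8.4,"y":2.2,"z":0,"turn":16},{"x":-12.6,"y":3.3,"z":0,"turn":24},{"x":-16.8,"y":4.4,"z":0,"turn":32},{"x":-21,"y":5.5,"z":0,"turn":40},{"x":-25,"y":6.6,"z":0,"turn":48},{"x":-29,"y":7.5,"z":0,"turn":56},{"x":-32,"y":8.2,"z":0,"turn":64}]'

```text
time_s: 29.9
tool_pos: [0.5465, -0.308, 0.103]
eef_rot: [3.086, 0.576, 0.002]
ft_force: [-0.4, 0.5, -0.3]
grip_width: 0.0392
grip_force: 61.6
```

>>> servo_tool --rows '[{"x":0,"y":0,"z":0,"turn":7},{"x":0,"y":0,"z":0,"turn":12},{"x":0,"y":0,"z":0,"turn":12},{"x":0,"y":0,"z":0,"turn":12}]'

```text
time_s: 30.3
tool_pos: [0.546, -0.3048, 0.1027]
eef_rot: [3.13, 0.265, 0.0]
ft_force: [-0.8, -0.1, -1.7]
grip_width: 0.0389
grip_force: 61.6
```

```bash
cat >> h.py <<'E'
def slot(b,a=0,z=.0385,cap=True):
    w=(C+a*UX+b*UY)/1000;to(w[0],w[1],z,9.6)
    if cap: p,d,W=wcap();rackplates(W);return p
E
python3 - <<'E'
from h import *
slot(-70)
E
```

```text
t 30.3 tcp [ 0.546  -0.3048  0.1027] x [0.986 0.168 0.   ] y [ 0.168 -0.986  0.   ] z [ 0. -0. -1.] F [-0.8 -0.1 -1.7] w 0.0389 g 61.6
go cm [-0.03  0.02  6.42] turn 0.1
plate rack c [  33.5 -175. ] size [21.  10.2] 0.8 h [11.8 13.2 14.2] [395, 162, 18, 27, 318]
plate rack c [  -2.1 -139.5] size [40.7 78.1] 90.0 h [13.1 14.3 15.2] [316, 169, 69, 87, 4305]
plate rack c [ -36.1 -175.2] size [ 9.4 15.9] 89.6 h [11.  13.1 13.9] [372, 240, 15, 16, 154]
```

>>> servo_tool --rows '[{"x":-0.1,"y":0,"z":1.5,"turn":0},{"x":-0.1,"y":0,"z":3.5,"turn":0},{"x":-0.1,"y":0,"z":5,"turn":0},{"x":-0.1,"y":0,"z":6,"turn":0},{"x":-0.1,"y":0,"z":6.4,"turn":0},{"x":-0.1,"y":0,"z":6.6,"turn":0},{"x":-0.1,"y":0,"z":6.7,"turn":0},{"x":-0.1,"y":0,"z":6.8,"turn":0}]'

```text
time_s: 31.15
tool_pos: [0.5453, -0.305, 0.036]
eef_rot: [3.13, 0.262, 0.001]
ft_force: [-4.7, 2.8, 7.8]
grip_width: 0.0386
grip_force: 62.7
```

>>> servo_tool --rows '[{"x":0,"y":0,"z":0,"turn":0},{"x":0,"y":0,"z":0,"turn":0},{"x":0,"y":0,"z":0,"turn":0},{"x":0,"y":0,"z":0,"turn":0}]' --jaw 0.47

```text
time_s: 31.55
tool_pos: [0.5453, -0.3052, 0.0349]
eef_rot: [3.13, 0.262, 0.001]
ft_force: [-0.5, 0.8, 0.7]
grip_width: 0.0456
grip_force: 0.0
```

>>> servo_tool --rows '[{"x":0,"y":0,"z":0,"turn":0},{"x":0,"y":0,"z":0,"turn":0},{"x":0,"y":0,"z":-1,"turn":0},{"x":0,"y":0,"z":-3,"turn":0},{"x":0,"y":0,"z":-6,"turn":0},{"x":0,"y":0,"z":-9,"turn":0},{"x":0,"y":0,"z":-11.4,"turn":0},{"x":0,"y":0,"z":-11.4,"turn":0}]' --jaw 0.4

```text
time_s: 32.35
tool_pos: [0.548, -0.307, 0.1542]
eef_rot: [3.125, 0.262, 0.011]
ft_force: [1.0, -0.3, 1.0]
grip_width: 0.0511
grip_force: 0.0
```

```bash
python3 - <<'E'
from h import *
slot(-70);to(.4398,.335,.147,85.5)
E
```

```text
t 32.35 tcp [ 0.548  -0.307   0.1542] x [0.986 0.166 0.007] y [ 0.166 -0.986  0.007] z [ 0.008 -0.005 -1.   ] F [ 1.  -0.3  1. ] w 0.0511 g 0.0
go cm [-0.27 -0.3  11.57] turn -0.0
plate rack c [  33.7 -175.3] size [20.7  9.2] 0.1 h [11.8 13.3 14.2] [366, 149, 15, 23, 220]
plate rack c [ -0.7 -69.4] size [40.1 77.3] 89.9 h [13.2 14.4 15.4] [227, 154, 49, 76, 3424]
plate rack c [  -2.1 -139.4] size [40.5 78.6] 90.0 h [13.  14.3 15.3] [303, 155, 54, 76, 3189]
t 32.4 tcp [ 0.5468 -0.3061  0.1517] x [0.986 0.166 0.004] y [ 0.166 -0.986  0.004] z [ 0.005 -0.003 -1.   ] F [-0.6 -0.1 -0.6] w 0.0515 g 0.0
go cm [  0.11 -64.99   0.21] turn -75.9
```

>>> servo_tool --rows '[{"x":0,"y":-3,"z":0,"turn":0},{"x":0,"y":-7,"z":0,"turn":0},{"x":0,"y":-11.5,"z":0,"turn":0},{"x":0,"y":-16,"z":0,"turn":0},{"x":0,"y":-20.5,"z":0,"turn":0},{"x":0,"y":-25,"z":0,"turn":0},{"x":0,"y":-29,"z":0,"turn":0},{"x":0,"y":-32.5,"z":0,"turn":0}]' --jaw 0.53

```text
time_s: 33.2
tool_pos: [0.4889, 0.0177, 0.1473]
eef_rot: [-3.13, -0.263, 0.004]
ft_force: [0.5, -0.2, -0.1]
grip_width: 0.0401
grip_force: 0.0
```

>>> servo_tool --rows '[{"x":0,"y":-4,"z":0,"turn":-8},{"x":0,"y":-8,"z":0,"turn":-16},{"x":0,"y":-12,"z":0,"turn":-24},{"x":0.1,"y":-16,"z":0,"turn":-32},{"x":0.1,"y":-20.5,"z":0,"turn":-40},{"x":0.1,"y":-25,"z":0,"turn":-48},{"x":0.1,"y":-29.5,"z":0,"turn":-56},{"x":0.1,"y":-32.5,"z":0,"turn":-64}]'

```text
time_s: 34.0
tool_pos: [0.4361, 0.3383, 0.1473]
eef_rot: [-2.508, -1.89, 0.003]
ft_force: [0.5, -1.1, 0.1]
grip_width: 0.04
grip_force: 0.0
```

>>> servo_tool --rows '[{"x":0,"y":0,"z":0,"turn":-8},{"x":0,"y":0,"z":0,"turn":-12},{"x":0,"y":0,"z":0,"turn":-12},{"x":0,"y":0,"z":0,"turn":-12}]'

```text
time_s: 34.4
tool_pos: [0.4372, 0.3358, 0.1477]
eef_rot: [-2.307, -2.132, 0.003]
ft_force: [1.2, -0.0, -0.5]
grip_width: 0.0403
grip_force: 0.0
```

```bash
python3 - <<'E'
from h import *
to(.4398,.335,.086,85.5)
E
```

```text
t 34.4 tcp [0.4372 0.3358 0.1477] x [ 0.079  0.997 -0.001] y [ 0.997 -0.079 -0.002] z [-0.002 -0.001 -1.   ] F [ 1.2 -0.  -0.5] w 0.0403 g 0.0
go cm [-0.05  0.28  6.17] turn -0.0
```

>>> servo_tool --rows '[{"x":0,"y":0.25,"z":1.5,"turn":0},{"x":0,"y":0.25,"z":3,"turn":0},{"x":0,"y":0.25,"z":4.5,"turn":0},{"x":0,"y":0.25,"z":5.6,"turn":0},{"x":0,"y":0.25,"z":6.1,"turn":0},{"x":0,"y":0.25,"z":6.1,"turn":0}]'

```text
time_s: 35.0
tool_pos: [0.4398, 0.3355, 0.0869]
eef_rot: [-2.306, -2.133, 0.003]
ft_force: [0.3, -0.0, -0.4]
grip_width: 0.0401
grip_force: 0.0
```

>>> servo_tool --rows '[{"x":0,"y":0,"z":0,"turn":0},{"x":0,"y":0,"z":0,"turn":0},{"x":0,"y":0,"z":0,"turn":0},{"x":0,"y":0,"z":0,"turn":0}]' --jaw 0.9

```text
time_s: 35.4
tool_pos: [0.4392, 0.3363, 0.0884]
eef_rot: [-2.304, -2.133, 0.002]
ft_force: [-5.0, -0.9, 4.0]
grip_width: 0.0244
grip_force: 59.7
```

>>> servo_tool --rows '[{"x":-1,"y":0,"z":0,"turn":0},{"x":-2.5,"y":0,"z":0,"turn":0},{"x":-4,"y":0,"z":0,"turn":0},{"x":-5.5,"y":0,"z":0,"turn":0},{"x":-7,"y":0,"z":0,"turn":0},{"x":-8.5,"y":0,"z":0,"turn":0},{"x":-9.5,"y":0,"z":0,"turn":0},{"x":-10,"y":0,"z":0,"turn":0}]'

```text
time_s: 36.2
tool_pos: [0.4335, 0.237, 0.0884]
eef_rot: [2.303, 2.135, 0.003]
ft_force: [-0.5, 0.2, -0.8]
grip_width: 0.0081
grip_force: 0.0
```

>>> servo_tool --rows '[{"x":-0.8,"y":0,"z":0,"turn":0},{"x":-1.5,"y":0,"z":0,"turn":0},{"x":-2,"y":0,"z":0,"turn":0},{"x":-2.4,"y":0,"z":0,"turn":0},{"x":-2.4,"y":0,"z":0,"turn":0}]'

```text
time_s: 36.7
tool_pos: [0.4309, 0.2117, 0.0877]
eef_rot: [2.307, 2.132, -0.0]
ft_force: [-0.1, 0.3, -0.7]
grip_width: 0.0086
grip_force: 0.0
```

>>> servo_tool --rows '[{"x":1,"y":0,"z":0,"turn":0},{"x":2.5,"y":0,"z":0,"turn":0},{"x":4,"y":0,"z":0,"turn":0},{"x":5.5,"y":0,"z":0,"turn":0},{"x":7,"y":0,"z":0,"turn":0},{"x":8.5,"y":0,"z":0,"turn":0},{"x":9.5,"y":0,"z":0,"turn":0},{"x":10,"y":0,"z":0,"turn":0}]'

```text
time_s: 37.5
tool_pos: [0.4385, 0.3106, 0.0876]
eef_rot: [2.301, 2.131, -0.007]
ft_force: [-0.0, -16.4, 8.2]
grip_width: 0.0082
grip_force: 7.9
```

>>> servo_tool --rows '[{"x":0.8,"y":0,"z":0,"turn":0},{"x":1.5,"y":0,"z":0,"turn":0},{"x":2.1,"y":0,"z":0,"turn":0},{"x":2.5,"y":0,"z":0,"turn":0},{"x":2.5,"y":0,"z":0,"turn":0}]'

```text
time_s: 38.0
tool_pos: [0.4382, 0.3087, 0.0879]
eef_rot: [2.282, 2.092, -0.065]
ft_force: [-0.8, -72.1, 34.3]
grip_width: 0.0084
grip_force: 34.2
```

>>> servo_tool --rows '[{"x":0,"y":0,"z":0,"turn":0},{"x":0,"y":0,"z":0,"turn":0},{"x":0,"y":0,"z":0,"turn":0},{"x":0,"y":0,"z":-1,"turn":0},{"x":0,"y":0,"z":-3,"turn":0},{"x":0,"y":0,"z":-5,"turn":0},{"x":0,"y":0,"z":-6,"turn":0},{"x":0,"y":0,"z":-6,"turn":0}]' --jaw 0.53

```text
time_s: 38.8
tool_pos: [0.442, 0.3392, 0.1502]
eef_rot: [2.304, 2.135, 0.008]
ft_force: [-0.7, 0.3, 0.4]
grip_width: 0.0401
grip_force: 0.0
```

```bash
python3 - <<'E'
from h import *
p,d,W=wcap()
comp(W,np.ones((384,512),bool),.14,.163,"knob",300)
to(.4978,.1505,.146,85.5)
E
```

```text
knob [232, 207, 39, 43, 1279] [439.6 335.4] [25.1 25.4] 44.6 mean [0.4399 0.3376 0.1538]
knob [441, 281, 29, 30, 569] [628.9 240.6] [24.9 25.2] 88.2 mean [0.6256 0.2437 0.1515]
t 38.85 tcp [0.4411 0.3383 0.1487] x [0.076 0.997 0.002] y [ 0.997 -0.076  0.002] z [ 0.002  0.002 -1.   ] F [-0.1  0.8 -0.6] w 0.0402 g 0.0
go cm [-18.3    7.09   0.25] turn 0.1
```

The grip slackened partway through the stroke and the fingers lost the knob, but the slide is fully back again. I'll look at the outlet to see where the plate is.

>>> servo_tool --rows '[{"x":-2.5,"y":1,"z":0,"turn":0},{"x":-6,"y":2.3,"z":0,"turn":0},{"x":-9.5,"y":3.6,"z":0,"turn":0},{"x":-13,"y":5,"z":0,"turn":0},{"x":-16.5,"y":6.4,"z":0,"turn":0},{"x":-18.3,"y":7.1,"z":0.2,"turn":0},{"x":-18.3,"y":7.1,"z":0.2,"turn":0},{"x":-18.3,"y":7.1,"z":0.2,"turn":0}]' --jaw 0.35

```text
time_s: 39.65
tool_pos: [0.4963, 0.1492, 0.1447]
eef_rot: [-2.305, -2.132, 0.002]
ft_force: [-0.9, 0.4, -0.4]
grip_width: 0.0555
grip_force: 0.0
```

```bash
python3 - <<'E'
from h import *
show()
p,d,W=wcap("w12")
q=W[...,:2]*1000-np.array([507,269.3]);mx=np.array([.9969,-.0785]);my=np.array([.0785,.9969]);a=q@mx;b=q@my;z=W[...,2]*1000
m=(abs(a)<14)&(b>-170)&(b<60)&(z>35)&(z<130)
for k in range(-170,60,8):
    w=m&(b>=k)&(b<k+8)
    if w.sum()>5: print(k,w.sum(),np.percentile(z[w],[5,50,95]).round(1),end="|")
cv2.imwrite("pics/c12.png",cv2.resize(p[0:250,150:350],None,fx=2.4,fy=2.4,interpolation=cv2.INTER_CUBIC))
E
```

```text
t 39.65 tcp [0.4963 0.1492 0.1447] x [0.078 0.997 0.   ] y [ 0.997 -0.078 -0.002] z [-0.002  0.    -1.   ] F [-0.9  0.4 -0.4] w 0.0555 g 0.0
-170 177 [38.9 39.8 41. ]|-162 191 [38.6 40.  41. ]|-154 190 [39.  40.1 41.1]|-146 196 [39.  40.  41.1]|-138 207 [38.9 39.9 40.9]|-130 205 [39.1 40.2 41.4]|-122 222 [39.  40.  41.1]|-114 213 [38.9 40.  41.1]|-106 219 [38.8 39.9 41. ]|-98 219 [38.9 40.  41.2]|-90 237 [38.8 39.9 41.1]|-82 245 [38.9 39.9 40.9]|-74 234 [38.8 40.  41.2]|-66 232 [39.  39.9 41.1]|-58 238 [39.  39.9 41.1]|-50 251 [120.9 122.  123. ]|-42 461 [120.9 122.  123.1]|-34 501 [120.9 122.  123.2]|-26 501 [120.8 122.  123.2]|-18 464 [120.9 122.  123.1]|-10 495 [120.8 122.  123.3]|-2 468 [120.7 121.9 123. ]|6 461 [120.9 122.  123.3]|14 461 [120.8 122.  123.2]|22 441 [120.8 122.  123.1]|30 60 [120.7 121.5 122.7]|
```

View pics/c12.png

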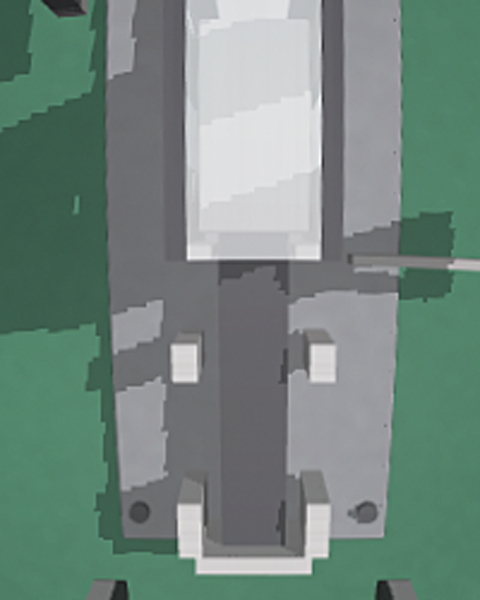

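The deck is empty in front of the outlet, so the plate never left the tower. I repeat the stroke.

>>> servo_tool --rows '[{"x":2.5,"y":-1,"z":0,"turn":0},{"x":6,"y":-2.3,"z":0,"turn":0},{"x":9.5,"y":-3.6,"z":0,"turn":0},{"x":13,"y":-5,"z":0,"turn":0},{"x":16.5,"y":-6.4,"z":0,"turn":0},{"x":18.1,"y":-7.1,"z":0,"turn":0},{"x":18.1,"y":-7.1,"z":0,"turn":0},{"x":18.1,"y":-7.1,"z":0,"turn":0}]' --jaw 0.53

```text
time_s: 40.5
tool_pos: [0.4394, 0.3358, 0.1454]
eef_rot: [2.303, 2.137, -0.001]
ft_force: [-0.1, 0.4, 0.6]
grip_width: 0.0401
grip_force: 0.0
```

```bash
python3 - <<'E'
from h import *
to(.4398,.335,.086,85.5)
E
```

```text
t 40.5 tcp [0.4394 0.3358 0.1454] x [ 0.075  0.997 -0.001] y [ 0.997 -0.075 -0.   ] z [-0.    -0.001 -1.   ] F [-0.1  0.4  0.6] w 0.0401 g 0.0
go cm [-0.08  0.05  5.94] turn 0.2
```

>>> servo_tool --rows '[{"x":-0.1,"y":0,"z":1.5,"turn":0},{"x":-0.1,"y":0,"z":3,"turn":0},{"x":-0.1,"y":0,"z":4.5,"turn":0},{"x":-0.1,"y":0,"z":5.6,"turn":0},{"x":-0.1,"y":0,"z":6,"turn":0},{"x":-0.1,"y":0,"z":6,"turn":0}]'

```text
time_s: 41.1
tool_pos: [0.4399, 0.3334, 0.0851]
eef_rot: [-2.306, -2.133, 0.002]
ft_force: [0.0, 0.3, -0.1]
grip_width: 0.0399
grip_force: 0.0
```

>>> servo_tool --rows '[{"x":0,"y":0,"z":0,"turn":0},{"x":0,"y":0,"z":0,"turn":0},{"x":0,"y":0,"z":0,"turn":0},{"x":0,"y":0,"z":0,"turn":0}]' --jaw 0.75

```text
time_s: 41.5
tool_pos: [0.4389, 0.3342, 0.0865]
eef_rot: [-2.304, -2.133, 0.002]
ft_force: [-5.2, -0.7, 3.9]
grip_width: 0.0244
grip_force: 59.7
```

>>> servo_tool --rows '[{"x":-1,"y":0,"z":0,"turn":0},{"x":-2.5,"y":0,"z":0,"turn":0},{"x":-4,"y":0,"z":0,"turn":0},{"x":-5.5,"y":0,"z":0,"turn":0},{"x":-7,"y":0,"z":0,"turn":0},{"x":-8.5,"y":0,"z":0,"turn":0},{"x":-9.5,"y":0,"z":0,"turn":0},{"x":-10,"y":0,"z":0,"turn":0}]'

```text
time_s: 42.3
tool_pos: [0.4313, 0.2356, 0.0865]
eef_rot: [-2.302, -2.132, -0.002]
ft_force: [-6.0, 5.4, 3.5]
grip_width: 0.0246
grip_force: 59.6
```

>>> servo_tool --rows '[{"x":-0.8,"y":0,"z":0,"turn":0},{"x":-1.5,"y":0,"z":0,"turn":0},{"x":-2,"y":0,"z":0,"turn":0},{"x":-2.4,"y":0,"z":0,"turn":0},{"x":-2.4,"y":0,"z":0,"turn":0}]'

```text
time_s: 42.8
tool_pos: [0.4297, 0.215, 0.0865]
eef_rot: [-2.297, -2.129, -0.01]
ft_force: [-5.0, 12.6, 1.2]
grip_width: 0.0245
grip_force: 59.3
```

>>> servo_tool --rows '[{"x":1,"y":0,"z":0,"turn":0},{"x":2.5,"y":0,"z":0,"turn":0},{"x":4,"y":0,"z":0,"turn":0},{"x":5.5,"y":0,"z":0,"turn":0},{"x":7,"y":0,"z":0,"turn":0},{"x":8.5,"y":0,"z":0,"turn":0},{"x":9.5,"y":0,"z":0,"turn":0},{"x":10,"y":0,"z":0,"turn":0}]'

```text
time_s: 43.6
tool_pos: [0.4371, 0.3098, 0.0865]
eef_rot: [2.305, 2.134, -0.005]
ft_force: [-5.8, -4.0, 7.1]
grip_width: 0.0244
grip_force: 59.9
```

>>> servo_tool --rows '[{"x":0.8,"y":0,"z":0,"turn":0},{"x":1.5,"y":0,"z":0,"turn":0},{"x":2.1,"y":0,"z":0,"turn":0},{"x":2.6,"y":0,"z":0,"turn":0},{"x":2.6,"y":0,"z":0,"turn":0}]'

```text
time_s: 44.1
tool_pos: [0.439, 0.334, 0.0865]
eef_rot: [2.304, 2.132, -0.008]
ft_force: [-4.7, -6.4, 7.4]
grip_width: 0.0241
grip_force: 60.0
```

>>> servo_tool --rows '[{"x":0,"y":0,"z":0,"turn":0},{"x":0,"y":0,"z":0,"turn":0},{"x":0,"y":0,"z":0,"turn":0},{"x":0,"y":0,"z":-1,"turn":0},{"x":0,"y":0,"z":-3,"turn":0},{"x":0,"y":0,"z":-5,"turn":0},{"x":0,"y":0,"z":-6,"turn":0},{"x":0,"y":0,"z":-6,"turn":0}]' --jaw 0.53

```text
time_s: 44.9
tool_pos: [0.4422, 0.3371, 0.1481]
eef_rot: [2.305, 2.133, 0.007]
ft_force: [0.5, 0.6, -0.3]
grip_width: 0.0405
grip_force: 0.0
```

>>> servo_tool --rows '[{"x":-2.5,"y":1,"z":0,"turn":0},{"x":-6,"y":2.3,"z":0,"turn":0},{"x":-9.5,"y":3.6,"z":0,"turn":0},{"x":-13,"y":5,"z":0,"turn":0},{"x":-16.5,"y":6.4,"z":0,"turn":0},{"x":-18.1,"y":7.1,"z":0.2,"turn":0},{"x":-18.1,"y":7.1,"z":0.2,"turn":0},{"x":-18.1,"y":7.1,"z":0.2,"turn":0}]' --jaw 0.35

```text
time_s: 45.7
tool_pos: [0.4966, 0.15, 0.1429]
eef_rot: [-2.306, -2.132, 0.002]
ft_force: [0.2, 0.1, 0.6]
grip_width: 0.0558
grip_force: 0.0
```

```bash
python3 - <<'E'
from h import *
outlet();to(.4979,.151,-.0085,85.5)
E
```

```text
plate [234, 139, 44, 81, 3348] [498.2 152.2] [80.2 40.3] 85.5 mean [0.4983 0.1544 0.0539]
t 45.75 tcp [0.4966 0.1505 0.1431] x [0.077 0.997 0.   ] y [ 0.997 -0.077 -0.001] z [-0.001  0.    -1.   ] F [-0.1 -0.3 -0.2] w 0.0551 g 0.0
go cm [ 0.06  0.15 15.16] turn 0.1
```

>>> servo_tool --rows '[{"x":0,"y":0.2,"z":3,"turn":0},{"x":0,"y":0.2,"z":6.5,"turn":0},{"x":0,"y":0.2,"z":10,"turn":0},{"x":0,"y":0.2,"z":12.5,"turn":0},{"x":0,"y":0.2,"z":13.5,"turn":0},{"x":0,"y":0.2,"z":14.5,"turn":0},{"x":0,"y":0.2,"z":15,"turn":0},{"x":0,"y":0.2,"z":15.1,"turn":0}]'

```text
time_s: 46.55
tool_pos: [0.4998, 0.1503, -0.0069]
eef_rot: [2.305, 2.134, 0.001]
ft_force: [0.6, 0.1, 0.9]
grip_width: 0.0558
grip_force: 0.0
```

>>> servo_tool --rows '[{"x":0,"y":0,"z":0,"turn":0},{"x":0,"y":0,"z":0,"turn":0},{"x":0,"y":0,"z":0,"turn":0},{"x":0,"y":0,"z":0,"turn":0},{"x":0,"y":0,"z":0,"turn":0}]' --jaw 0.8

```text
time_s: 47.05
tool_pos: [0.499, 0.1503, -0.0061]
eef_rot: [-2.305, -2.133, -0.001]
ft_force: [-3.3, -0.3, 4.8]
grip_width: 0.0386
grip_force: 62.7
```

>>> servo_tool --rows '[{"x":0,"y":0,"z":-1.5,"turn":0},{"x":0,"y":0,"z":-4,"turn":0},{"x":0,"y":0,"z":-7,"turn":0},{"x":0,"y":0,"z":-10,"turn":0},{"x":-2,"y":0,"z":-11,"turn":0},{"x":-5,"y":0,"z":-11,"turn":0},{"x":-9,"y":0,"z":-11,"turn":0},{"x":-13,"y":0,"z":-11,"turn":0}]'

```text
time_s: 47.85
tool_pos: [0.4896, 0.0192, 0.1036]
eef_rot: [2.303, 2.134, 0.002]
ft_force: [-0.2, 0.5, -1.7]
grip_width: 0.0389
grip_force: 62.0
```

>>> servo_tool --rows '[{"x":-3.3,"y":0.8,"z":0,"turn":8},{"x":-6.6,"y":1.6,"z":0,"turn":16},{"x":-9.9,"y":2.4,"z":0,"turn":24},{"x":-13.2,"y":3.2,"z":0,"turn":32},{"x":-16.5,"y":4,"z":0,"turn":40},{"x":-19.8,"y":5,"z":0,"turn":48},{"x":-23,"y":6,"z":0,"turn":56},{"x":-25.2,"y":6.5,"z":0,"turn":64}]'

```text
time_s: 48.65
tool_pos: [0.5356, -0.2388, 0.1034]
eef_rot: [3.086, 0.576, 0.003]
ft_force: [-0.4, -0.1, -1.1]
grip_width: 0.0383
grip_force: 61.9
```

>>> servo_tool --rows '[{"x":0,"y":0,"z":0,"turn":7},{"x":0,"y":0,"z":0,"turn":12},{"x":0,"y":0,"z":0,"turn":12},{"x":0,"y":0,"z":0,"turn":12}]'

```text
time_s: 49.05
tool_pos: [0.5346, -0.236, 0.103]
eef_rot: [3.13, 0.265, 0.001]
ft_force: [-0.0, -0.5, -1.5]
grip_width: 0.0388
grip_force: 62.0
```

```bash
python3 - <<'E'
from h import *
slot(0,-1)
E
```

```text
t 49.05 tcp [ 0.5346 -0.236   0.103 ] x [0.986 0.168 0.   ] y [ 0.168 -0.986  0.   ] z [ 0. -0. -1.] F [-0.  -0.5 -1.5] w 0.0388 g 62.0
go cm [-0.15 -0.    6.45] turn 0.1
plate rack c [ 33.7 175.7] size [ 8.5 20.8] 88.7 h [10.9 13.1 14.4] [28, 165, 17, 24, 200]
plate rack c [  33.5 -175.1] size [ 9.4 20.8] 89.3 h [11.  13.2 14.1] [464, 165, 18, 24, 218]
plate rack c [ -0.8 -69.2] size [41.  78.5] 89.8 h [13.  14.3 15.2] [316, 167, 69, 89, 4364]
plate rack c [  -2.1 -139.5] size [77.8 41.9] 0.2 h [12.4 14.2 15.2] [391, 172, 69, 81, 3175]
```

>>> servo_tool --rows '[{"x":-0.2,"y":0,"z":1.5,"turn":0},{"x":-0.2,"y":0,"z":3.5,"turn":0},{"x":-0.2,"y":0,"z":5,"turn":0},{"x":-0.2,"y":0,"z":6,"turn":0},{"x":-0.2,"y":0,"z":6.4,"turn":0},{"x":-0.2,"y":0,"z":6.6,"turn":0},{"x":-0.2,"y":0,"z":6.7,"turn":0},{"x":-0.2,"y":0,"z":6.8,"turn":0}]'

```text
time_s: 49.9
tool_pos: [0.5327, -0.2362, 0.0361]
eef_rot: [3.13, 0.263, 0.0]
ft_force: [-5.6, 2.8, 9.0]
grip_width: 0.039
grip_force: 63.1
```

>>> servo_tool --rows '[{"x":0,"y":0,"z":0,"turn":0},{"x":0,"y":0,"z":0,"turn":0},{"x":0,"y":0,"z":0,"turn":0},{"x":0,"y":0,"z":0,"turn":0}]' --jaw 0.47

```text
time_s: 50.3
tool_pos: [0.5329, -0.2365, 0.0349]
eef_rot: [3.13, 0.262, 0.001]
ft_force: [-0.5, 0.6, -0.2]
grip_width: 0.0451
grip_force: 0.0
```

>>> servo_tool --rows '[{"x":0,"y":0,"z":0,"turn":0},{"x":0,"y":0,"z":0,"turn":0},{"x":0,"y":0,"z":-1,"turn":0},{"x":0,"y":0,"z":-3,"turn":0},{"x":0,"y":0,"z":-6,"turn":0},{"x":0,"y":0,"z":-9,"turn":0},{"x":0,"y":0,"z":-11.4,"turn":0},{"x":0,"y":0,"z":-11.4,"turn":0}]' --jaw 0.4

```text
time_s: 51.1
tool_pos: [0.5357, -0.2381, 0.1539]
eef_rot: [3.125, 0.262, 0.012]
ft_force: [0.6, 0.5, 0.1]
grip_width: 0.0514
grip_force: 0.0
```

```bash
python3 - <<'E'
from h import *
p=slot(0);to(.4398,.335,.147,85.5)
E
```

```text
t 51.1 tcp [ 0.5357 -0.2381  0.1539] x [0.986 0.166 0.007] y [ 0.166 -0.986  0.006] z [ 0.008 -0.005 -1.   ] F [0.6 0.5 0.1] w 0.0514 g 0.0
go cm [-0.21 -0.29 11.54] turn -0.0
plate rack c [ -0.5 -69. ] size [40.7 77.9] 89.9 h [12.9 14.3 15.3] [303, 153, 54, 76, 3212]
plate rack c [  33.6 -175.1] size [ 9.6 20.7] 89.2 h [11.4 13.1 14.3] [431, 152, 14, 21, 176]
plate rack c [-1.1  0.6] size [77.1 40.2] 0.1 h [13.3 14.5 15.4] [227, 154, 49, 76, 3423]
plate rack c [  -1.9 -139.3] size [41.2 77.7] 89.9 h [12.7 14.2 15.2] [369, 157, 57, 71, 2546]
t 51.15 tcp [ 0.5343 -0.2373  0.1515] x [0.986 0.166 0.004] y [ 0.166 -0.986  0.003] z [ 0.005 -0.003 -1.   ] F [ 1.3  0.3 -0.9] w 0.0512 g 0.0
go cm [  0.19 -58.01   0.25] turn -75.9
```

>>> servo_tool --rows '[{"x":0,"y":-3,"z":0,"turn":0},{"x":0,"y":-7,"z":0,"turn":0},{"x":0,"y":-11.5,"z":0,"turn":0},{"x":0,"y":-16,"z":0,"turn":0},{"x":0,"y":-20.5,"z":0,"turn":0},{"x":0,"y":-24,"z":0,"turn":0},{"x":0,"y":-27,"z":0,"turn":0},{"x":0,"y":-29,"z":0,"turn":0}]' --jaw 0.53

```text
time_s: 51.95
tool_pos: [0.4822, 0.0517, 0.1472]
eef_rot: [-3.13, -0.265, 0.005]
ft_force: [-0.8, -1.2, 0.0]
grip_width: 0.0402
grip_force: 0.0
```

>>> servo_tool --rows '[{"x":0,"y":-4,"z":0,"turn":-8},{"x":0,"y":-8,"z":0,"turn":-16},{"x":0,"y":-12,"z":0,"turn":-24},{"x":0.1,"y":-16,"z":0,"turn":-32},{"x":0.2,"y":-20,"z":0,"turn":-40},{"x":0.3,"y":-24,"z":0,"turn":-48},{"x":0.3,"y":-27,"z":0,"turn":-56},{"x":0.3,"y":-29,"z":0,"turn":-64}]'

```text
time_s: 52.75
tool_pos: [0.4374, 0.3377, 0.1471]
eef_rot: [-2.508, -1.891, 0.004]
ft_force: [1.1, -0.4, -0.1]
grip_width: 0.04
grip_force: 0.0
```

>>> servo_tool --rows '[{"x":0,"y":0,"z":0,"turn":-8},{"x":0,"y":0,"z":0,"turn":-12},{"x":0,"y":0,"z":0,"turn":-12},{"x":0,"y":0,"z":0,"turn":-12}]'

```text
time_s: 53.15
tool_pos: [0.4383, 0.3357, 0.1476]
eef_rot: [-2.307, -2.132, 0.003]
ft_force: [-0.4, -0.0, -0.0]
grip_width: 0.0399
grip_force: 0.0
```

```bash
python3 - <<'E'
from h import *
to(.4398,.335,.086,85.5)
E
```

```text
t 53.15 tcp [0.4383 0.3357 0.1476] x [ 0.079  0.997 -0.001] y [ 0.997 -0.079 -0.002] z [-0.002 -0.001 -1.   ] F [-0.4 -0.  -0. ] w 0.0399 g 0.0
go cm [-0.05  0.16  6.16] turn -0.0
```

>>> servo_tool --rows '[{"x":-0.1,"y":0.15,"z":1.5,"turn":0},{"x":-0.1,"y":0.15,"z":3,"turn":0},{"x":-0.1,"y":0.15,"z":4.5,"turn":0},{"x":-0.1,"y":0.15,"z":5.6,"turn":0},{"x":-0.1,"y":0.15,"z":6.1,"turn":0},{"x":-0.1,"y":0.15,"z":6.1,"turn":0}]'

```text
time_s: 53.75
tool_pos: [0.4399, 0.3345, 0.0869]
eef_rot: [-2.306, -2.133, 0.003]
ft_force: [1.0, 0.6, -0.7]
grip_width: 0.0405
grip_force: 0.0
```

>>> servo_tool --rows '[{"x":0,"y":0,"z":0,"turn":0},{"x":0,"y":0,"z":0,"turn":0},{"x":0,"y":0,"z":0,"turn":0},{"x":0,"y":0,"z":0,"turn":0}]' --jaw 0.75

```text
time_s: 54.15
tool_pos: [0.439, 0.3353, 0.0884]
eef_rot: [-2.304, -2.133, 0.002]
ft_force: [-4.1, -0.7, 4.4]
grip_width: 0.0246
grip_force: 59.6
```

>>> servo_tool --rows '[{"x":-1,"y":0,"z":0,"turn":0},{"x":-2.5,"y":0,"z":0,"turn":0},{"x":-4,"y":0,"z":0,"turn":0},{"x":-5.5,"y":0,"z":0,"turn":0},{"x":-7,"y":0,"z":0,"turn":0},{"x":-8.5,"y":0,"z":0,"turn":0},{"x":-9.5,"y":0,"z":0,"turn":0},{"x":-10,"y":0,"z":0,"turn":0}]'

```text
time_s: 54.95
tool_pos: [0.4313, 0.2361, 0.0884]
eef_rot: [-2.302, -2.132, -0.001]
ft_force: [-6.2, 3.5, 2.0]
grip_width: 0.0244
grip_force: 59.6
```

>>> servo_tool --rows '[{"x":-0.8,"y":0,"z":0,"turn":0},{"x":-1.5,"y":0,"z":0,"turn":0},{"x":-2,"y":0,"z":0,"turn":0},{"x":-2.4,"y":0,"z":0,"turn":0},{"x":-2.4,"y":0,"z":0,"turn":0}]'

```text
time_s: 55.45
tool_pos: [0.4298, 0.2161, 0.0885]
eef_rot: [-2.296, -2.129, -0.01]
ft_force: [-4.0, 13.5, 0.2]
grip_width: 0.0239
grip_force: 59.3
```

>>> servo_tool --rows '[{"x":1,"y":0,"z":0,"turn":0},{"x":2.5,"y":0,"z":0,"turn":0},{"x":4,"y":0,"z":0,"turn":0},{"x":5.5,"y":0,"z":0,"turn":0},{"x":7,"y":0,"z":0,"turn":0},{"x":8.5,"y":0,"z":0,"turn":0},{"x":9.5,"y":0,"z":0,"turn":0},{"x":10,"y":0,"z":0,"turn":0}]'

```text
time_s: 56.25
tool_pos: [0.4372, 0.3114, 0.0884]
eef_rot: [-2.304, -2.134, 0.003]
ft_force: [-5.7, -1.7, 5.6]
grip_width: 0.0244
grip_force: 59.8
```

>>> servo_tool --rows '[{"x":0.8,"y":0,"z":0,"turn":0},{"x":1.5,"y":0,"z":0,"turn":0},{"x":2.1,"y":0,"z":0,"turn":0},{"x":2.6,"y":0,"z":0,"turn":0},{"x":2.6,"y":0,"z":0,"turn":0}]'

```text
time_s: 56.75
tool_pos: [0.4391, 0.3351, 0.0884]
eef_rot: [2.304, 2.132, -0.008]
ft_force: [-6.8, -6.9, 6.8]
grip_width: 0.0242
grip_force: 60.0
```

>>> servo_tool --rows '[{"x":0,"y":0,"z":0,"turn":0},{"x":0,"y":0,"z":0,"turn":0},{"x":0,"y":0,"z":0,"turn":0},{"x":0,"y":0,"z":-1,"turn":0},{"x":0,"y":0,"z":-3,"turn":0},{"x":0,"y":0,"z":-5,"turn":0},{"x":0,"y":0,"z":-6,"turn":0},{"x":0,"y":0,"z":-6,"turn":0}]' --jaw 0.53

```text
time_s: 57.55
tool_pos: [0.4424, 0.3381, 0.1501]
eef_rot: [2.305, 2.133, 0.007]
ft_force: [-0.4, -0.1, -0.8]
grip_width: 0.0401
grip_force: 0.0
```

>>> servo_tool --rows '[{"x":-2.5,"y":1,"z":0,"turn":0},{"x":-6,"y":2.3,"z":0,"turn":0},{"x":-9.5,"y":3.6,"z":0,"turn":0},{"x":-13,"y":5,"z":0,"turn":0},{"x":-16.5,"y":6.4,"z":0,"turn":0},{"x":-18.1,"y":7.1,"z":0.2,"turn":0},{"x":-18.1,"y":7.1,"z":0.2,"turn":0},{"x":-18.1,"y":7.1,"z":0.2,"turn":0}]' --jaw 0.35

```text
time_s: 58.35
tool_pos: [0.4968, 0.151, 0.1449]
eef_rot: [-2.306, -2.132, 0.002]
ft_force: [0.3, 0.8, -0.4]
grip_width: 0.0551
grip_force: 0.0
```

```bash
python3 - <<'E'
from h import *
outlet();to(.4979,.151,-.0085,85.5)
E
```

```text
plate [234, 140, 43, 81, 3335] [497.9 151.9] [80.8 40.2] 85.6 mean [0.4981 0.1543 0.0539]
t 58.4 tcp [0.4968 0.1515 0.1451] x [0.077 0.997 0.   ] y [ 0.997 -0.077 -0.001] z [-0.001  0.    -1.   ] F [-0.1 -0.5 -0.1] w 0.0554 g 0.0
go cm [-0.04  0.13 15.36] turn 0.1
```

>>> servo_tool --rows '[{"x":0,"y":0.2,"z":3,"turn":0},{"x":0,"y":0.2,"z":6.5,"turn":0},{"x":0,"y":0.2,"z":10,"turn":0},{"x":0,"y":0.2,"z":12.5,"turn":0},{"x":0,"y":0.2,"z":13.5,"turn":0},{"x":0,"y":0.2,"z":14.5,"turn":0},{"x":0,"y":0.2,"z":15.2,"turn":0},{"x":0,"y":0.2,"z":15.3,"turn":0}]'

```text
time_s: 59.2
tool_pos: [0.4997, 0.1513, -0.0072]
eef_rot: [2.305, 2.134, 0.001]
ft_force: [-0.3, 0.3, -0.0]
grip_width: 0.0551
grip_force: 0.0
```

>>> servo_tool --rows '[{"x":0,"y":0,"z":0,"turn":0},{"x":0,"y":0,"z":0,"turn":0},{"x":0,"y":0,"z":0,"turn":0},{"x":0,"y":0,"z":0,"turn":0},{"x":0,"y":0,"z":0,"turn":0}]' --jaw 0.8

```text
time_s: 59.7
tool_pos: [0.4991, 0.1513, -0.0062]
eef_rot: [-2.305, -2.133, -0.0]
ft_force: [-3.8, 1.3, 6.4]
grip_width: 0.0387
grip_force: 62.7
```

>>> servo_tool --rows '[{"x":0,"y":0,"z":-1.5,"turn":0},{"x":0,"y":0,"z":-4,"turn":0},{"x":0,"y":0,"z":-7,"turn":0},{"x":0,"y":0,"z":-10,"turn":0},{"x":-2,"y":0,"z":-11,"turn":0},{"x":-5,"y":0,"z":-11,"turn":0},{"x":-9,"y":0,"z":-11,"turn":0},{"x":-13,"y":0,"z":-11,"turn":0}]'

```text
time_s: 60.5
tool_pos: [0.4899, 0.0201, 0.1034]
eef_rot: [2.303, 2.134, 0.002]
ft_force: [0.3, -1.2, -0.9]
grip_width: 0.0387
grip_force: 62.0
```

>>> servo_tool --rows '[{"x":-2.5,"y":0.6,"z":0,"turn":8},{"x":-5,"y":1.2,"z":0,"turn":16},{"x":-7.5,"y":1.8,"z":0,"turn":24},{"x":-10,"y":2.4,"z":0,"turn":32},{"x":-12.5,"y":3,"z":0,"turn":40},{"x":-15,"y":3.6,"z":0,"turn":48},{"x":-17,"y":4.2,"z":0,"turn":56},{"x":-18.5,"y":4.7,"z":0,"turn":64}]'

```text
time_s: 61.3
tool_pos: [0.5226, -0.1686, 0.1031]
eef_rot: [3.087, 0.577, 0.002]
ft_force: [0.4, -0.1, -1.7]
grip_width: 0.0388
grip_force: 61.9
```

>>> servo_tool --rows '[{"x":0,"y":0,"z":0,"turn":7},{"x":0,"y":0,"z":0,"turn":12},{"x":0,"y":0,"z":0,"turn":12},{"x":0,"y":0,"z":0,"turn":12}]'

```text
time_s: 61.7
tool_pos: [0.5221, -0.1669, 0.1029]
eef_rot: [3.13, 0.265, 0.001]
ft_force: [-0.9, 0.1, -1.4]
grip_width: 0.0388
grip_force: 61.9
```

```bash
python3 - <<'E'
from h import *
slot(70,-1)
E
```

```text
t 61.7 tcp [ 0.5221 -0.1669  0.1029] x [0.986 0.168 0.   ] y [ 0.168 -0.986  0.   ] z [ 0.001 -0.    -1.   ] F [-0.9  0.1 -1.4] w 0.0388 g 61.9
go cm [-0.07  0.02  6.44] turn 0.1
plate rack c [ 33.5 175.8] size [21.1  8.2] 1.0 h [11.3 13.2 14.3] [98, 161, 18, 27, 284]
plate rack c [-1.8  0.8] size [40.8 79.1] 89.9 h [12.9 14.3 15.2] [316, 167, 69, 89, 4372]
plate rack c [ -1. -69.] size [41.4 78.4] 89.9 h [12.6 14.2 15.2] [392, 169, 69, 82, 3208]
plate rack c [  -2.2 -139.3] size [78.3 41.9] 0.0 h [12.  14.2 15.2] [454, 174, 58, 73, 2111]
```

>>> servo_tool --rows '[{"x":-0.1,"y":0,"z":1.5,"turn":0},{"x":-0.1,"y":0,"z":3.5,"turn":0},{"x":-0.1,"y":0,"z":5,"turn":0},{"x":-0.1,"y":0,"z":6,"turn":0},{"x":-0.1,"y":0,"z":6.4,"turn":0},{"x":-0.1,"y":0,"z":6.6,"turn":0},{"x":-0.1,"y":0,"z":6.7,"turn":0},{"x":-0.1,"y":0,"z":6.8,"turn":0}]'

```text
time_s: 62.55
tool_pos: [0.5213, -0.167, 0.036]
eef_rot: [3.13, 0.262, 0.001]
ft_force: [-4.7, 1.6, 8.8]
grip_width: 0.0388
grip_force: 63.0
```

>>> servo_tool --rows '[{"x":0,"y":0,"z":0,"turn":0},{"x":0,"y":0,"z":0,"turn":0},{"x":0,"y":0,"z":0,"turn":0},{"x":0,"y":0,"z":0,"turn":0}]' --jaw 0.47

```text
time_s: 62.95
tool_pos: [0.5213, -0.1671, 0.0349]
eef_rot: [3.13, 0.262, 0.001]
ft_force: [0.7, 0.1, 0.0]
grip_width: 0.0452
grip_force: 0.0
```

>>> servo_tool --rows '[{"x":0,"y":0,"z":0,"turn":0},{"x":0,"y":0,"z":0,"turn":0},{"x":0,"y":0,"z":-1,"turn":0},{"x":0,"y":0,"z":-3,"turn":0},{"x":0,"y":0,"z":-6,"turn":0},{"x":0,"y":0,"z":-9,"turn":0},{"x":0,"y":0,"z":-11.4,"turn":0},{"x":0,"y":0,"z":-11.4,"turn":0}]' --jaw 0.4

```text
time_s: 63.75
tool_pos: [0.5243, -0.1684, 0.1537]
eef_rot: [3.126, 0.262, 0.012]
ft_force: [1.0, -0.2, 0.1]
grip_width: 0.0512
grip_force: 0.0
```

```bash
python3 - <<'E'
from h import *
p,d,W=wcap();rackplates(W)
p,d=manip.capture("top");cv2.imwrite("pics/top2.png",p)
W=cloud("top",d);m=(W[...,0]>.58)&(abs(W[...,1])<.3)
comp(W,m,.005,.022,"stray",150)
# colour-based outline of the stray's top cast onto z=14 mm
hsv=cv2.cvtColor(p,cv2.COLOR_BGR2HSV);g=((hsv[...,1]<60)&(hsv[...,2]>110)).astype(np.uint8);g[:130]=0;g[200:]=0;g[:,:222]=0;g[:,:][:,320:]=0
cs,_=cv2.findContours(g,cv2.RETR_EXTERNAL,cv2.CHAIN_APPROX_NONE)
for c in cs:
    if cv2.contourArea(c)>80:
        q=np.array([ray("top",u,v,.014) for u,v in c[:,0]]);print("colour",rect(q))
to(.7045,-.043,.15,85.5)
E
```

```text
plate rack c [ 33.5 175.8] size [20.9  8.1] 1.3 h [11.7 13.3 14.3] [124, 150, 14, 23, 196]
plate rack c [-1.9 70.8] size [40.2 77.1] 89.9 h [13.2 14.4 15.5] [228, 155, 49, 76, 3403]
plate rack c [-1.7  0.8] size [79.2 40.6] 0.1 h [13.  14.3 15.3] [304, 154, 54, 77, 3207]
plate rack c [ -1.  -69.2] size [78.9 41.5] 0.2 h [12.7 14.2 15.3] [370, 156, 56, 72, 2582]
plate rack c [  -2.5 -139.1] size [41.5 78.5] 89.6 h [12.2 14.2 15.2] [427, 160, 51, 67, 1898]
stray [243, 156, 27, 16, 324] [705.9 -42.8] [82.7 44.5] 83.0 mean [ 0.7044 -0.0438  0.0127]
colour (array([705.7, -44.4]), array([79.3, 41.2]), 84.0)
t 63.85 tcp [ 0.5215 -0.1671  0.1496] x [0.986 0.166 0.002] y [ 0.166 -0.986  0.001] z [ 0.002 -0.001 -1.   ] F [ 0.2 -0.2 -0.4] w 0.0513 g 0.0
go cm [ 2.011e+01 -9.200e+00 -2.000e-02] turn -75.9
```

View pics/top2.png

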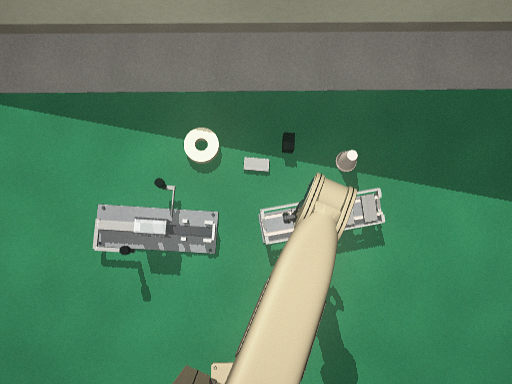

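The top view shows the plates on the rack, partly hidden by the arm, and the stray still at (257,164). Nothing else has moved. I go over the stray.

>>> servo_tool --rows '[{"x":2,"y":-1,"z":0,"turn":-8},{"x":5,"y":-2,"z":0,"turn":-16},{"x":8,"y":-3.5,"z":0,"turn":-24},{"x":11,"y":-5,"z":0,"turn":-32},{"x":14,"y":-6.5,"z":0,"turn":-40},{"x":17,"y":-8,"z":0,"turn":-48},{"x":19,"y":-9,"z":0,"turn":-56},{"x":20.1,"y":-9.3,"z":0,"turn":-64}]' --jaw 0.35

```text
time_s: 64.65
tool_pos: [0.7038, -0.0399, 0.146]
eef_rot: [-2.507, -1.889, 0.003]
ft_force: [-0.1, -0.6, -1.0]
grip_width: 0.0556
grip_force: 0.0
```

>>> servo_tool --rows '[{"x":0,"y":0,"z":0,"turn":-8},{"x":0,"y":0,"z":0,"turn":-12},{"x":0,"y":0,"z":0,"turn":-12},{"x":0,"y":0,"z":0,"turn":-12}]'

```text
time_s: 65.05
tool_pos: [0.7027, -0.0416, 0.1471]
eef_rot: [-2.306, -2.131, 0.003]
ft_force: [-0.4, -0.5, 0.5]
grip_width: 0.0557
grip_force: 0.0
```

```bash
python3 - <<'E'
from h import *
p,d,W=wcap("w20")
m=(abs(W[...,0]-.705)<.07)&(abs(W[...,1]+.043)<.07)
comp(W,m,.010,.022,"stray",500)
comp(W,(abs(W[...,0]-.74)<.07)&(abs(W[...,1]+.11)<.05),.04,.06,"sensor",60)
to(.7045,-.043,-.035,85.5)
E
```

```text
stray [239, 135, 38, 72, 2588] [705.9 -42.1] [80.8 40.2] 84.6 mean [ 0.7057 -0.0401  0.014 ]
sensor [323, 245, 24, 24, 236] [ 791.  -133.7] [17.8 35.1] 39.0 mean [ 0.7893 -0.1322  0.0479]
sensor [296, 246, 11, 31, 253] [ 747.4 -140.7] [36.1 10. ] 83.5 mean [ 0.7469 -0.1383  0.0484]
t 65.1 tcp [ 0.7029 -0.0417  0.1475] x [0.079 0.997 0.   ] y [ 0.997 -0.079 -0.002] z [-0.002  0.    -1.   ] F [-0.1  0.6  0.2] w 0.0556 g 0.0
go cm [-0.12  0.21 18.24] turn -0.0
```

>>> servo_tool --rows '[{"x":0,"y":0.3,"z":3,"turn":1},{"x":0,"y":0.3,"z":7,"turn":1},{"x":0,"y":0.3,"z":11,"turn":1},{"x":0,"y":0.3,"z":14.5,"turn":1},{"x":0,"y":0.3,"z":16.5,"turn":1},{"x":0,"y":0.3,"z":17.5,"turn":1},{"x":0,"y":0.3,"z":18,"turn":1},{"x":0,"y":0.3,"z":18.3,"turn":1}]'

```text
time_s: 65.9
tool_pos: [0.7075, -0.0422, -0.0336]
eef_rot: [2.324, 2.112, 0.001]
ft_force: [-0.2, 0.2, 0.2]
grip_width: 0.0557
grip_force: 0.0
```

>>> servo_tool --rows '[{"x":0,"y":0,"z":0.1,"turn":0},{"x":0,"y":0,"z":0.2,"turn":0},{"x":0,"y":0,"z":0.3,"turn":0},{"x":0,"y":0,"z":0.3,"turn":0}]'

```text
time_s: 66.3
tool_pos: [0.7071, -0.0421, -0.0367]
eef_rot: [2.324, 2.113, 0.001]
ft_force: [-0.1, -0.4, -0.1]
grip_width: 0.0557
grip_force: 0.0
```

```bash
python3 - <<'E'
from h import *
p,d,W=wcap("w21");s,Rm=show()
T=(W-s["tool_pos"])@Rm*1000
m=(abs(T[...,0])<16)&(abs(T[...,1])>26)&(abs(T[...,1])<40)&(W[...,2]<.04)&(W[...,2]>-.02)
print(np.histogram(W[...,2][m]*1000,np.arange(-8,40,3)))
E
```

```text
t 66.35 tcp [ 0.707  -0.042  -0.0369] x [ 0.095  0.996 -0.   ] y [ 0.996 -0.095  0.001] z [ 0.001 -0.    -1.   ] F [-0.1 -0.2 -0.7] w 0.0556 g 0.0
(array([   0,    0, 1133,   36,   19,   93,  135,  194,  212,  229,  229,
        225,  272,  264,  281]), array([-8, -5, -2,  1,  4,  7, 10, 13, 16, 19, 22, 25, 28, 31, 34, 37]))
```

>>> servo_tool --rows '[{"x":0,"y":-0.1,"z":0.1,"turn":0},{"x":0,"y":-0.1,"z":0.2,"turn":0}]'

```text
time_s: 66.55
tool_pos: [0.7056, -0.0419, -0.0393]
eef_rot: [2.324, 2.114, -0.0]
ft_force: [-0.2, 0.5, 0.1]
grip_width: 0.0557
grip_force: 0.0
```

>>> servo_tool --rows '[{"x":0,"y":0,"z":0,"turn":0},{"x":0,"y":0,"z":0,"turn":0},{"x":0,"y":0,"z":0,"turn":0},{"x":0,"y":0,"z":0,"turn":0},{"x":0,"y":0,"z":0,"turn":0}]' --jaw 0.8

```text
time_s: 67.05
tool_pos: [0.7059, -0.0419, -0.0392]
eef_rot: [2.324, 2.113, 0.0]
ft_force: [-0.3, -0.1, 1.8]
grip_width: 0.0384
grip_force: 62.7
```

>>> servo_tool --rows '[{"x":0,"y":0,"z":-1.5,"turn":0},{"x":0,"y":0,"z":-4,"turn":0},{"x":0,"y":0,"z":-7,"turn":0},{"x":0,"y":0,"z":-10,"turn":0},{"x":0,"y":0,"z":-12.5,"turn":0},{"x":0,"y":0,"z":-14,"turn":0},{"x":0,"y":0,"z":-14,"turn":0}]'

```text
time_s: 67.75
tool_pos: [0.7079, -0.0422, 0.1043]
eef_rot: [2.321, 2.111, 0.006]
ft_force: [-0.3, -0.5, -0.1]
grip_width: 0.039
grip_force: 62.5
```

```bash
python3 - <<'E'
from h import *
slot(140,-1,.038,cap=False)
E
```

```text
t 67.75 tcp [ 0.7079 -0.0422  0.1043] x [ 0.095  0.996 -0.   ] y [ 0.995 -0.095  0.006] z [ 0.006 -0.001 -1.   ] F [-0.3 -0.5 -0.1] w 0.039 g 62.5
go cm [ -7.45 -19.23   6.52] turn 75.0
```

>>> servo_tool --rows '[{"x":-0.8,"y":-2,"z":0,"turn":8},{"x":-1.8,"y":-4.5,"z":0,"turn":16},{"x":-2.8,"y":-7,"z":0,"turn":24},{"x":-3.8,"y":-9.5,"z":0,"turn":32},{"x":-4.8,"y":-12,"z":0,"turn":40},{"x":-5.8,"y":-14.5,"z":0,"turn":48},{"x":-6.8,"y":-17,"z":0,"turn":56},{"x":-7.5,"y":-19,"z":0,"turn":64}]'

```text
time_s: 68.55
tool_pos: [0.5062, -0.0983, 0.0988]
eef_rot: [-3.091, -0.551, 0.006]
ft_force: [-0.8, -0.8, -0.9]
grip_width: 0.0384
grip_force: 62.4
```

>>> servo_tool --rows '[{"x":0,"y":0,"z":0,"turn":7},{"x":0,"y":0,"z":0,"turn":11},{"x":0,"y":0,"z":0,"turn":11},{"x":0,"y":0,"z":0,"turn":11}]'

```text
time_s: 68.95
tool_pos: [0.5086, -0.0983, 0.0996]
eef_rot: [-3.13, -0.264, 0.003]
ft_force: [-0.8, -0.4, -0.8]
grip_width: 0.0388
grip_force: 62.4
```

```bash
python3 - <<'E'
from h import *
p,d,W=wcap("w22");rackplates(W)
r=rk(W);z=W[...,2]*1000;m=(z>125)&(z<165)&(abs(r[...,1]-140)<18)&(r[...,0]>14)&(r[...,0]<60)
print("held top z",np.median(z[m]),"front edge a",np.percentile(r[m][:,0],99))
slot(140,-1,.045,cap=False)
E
```

```text
plate rack c [ 33.3 176.1] size [ 7.7 21.3] 89.0 h [12.2 13.3 14.2] [193, 157, 14, 30, 350]
plate rack c [-2. 71.] size [40.5 77.6] 89.9 h [13.  14.3 15.2] [316, 167, 70, 89, 4461]
plate rack c [-1.6  0.9] size [41.4 78.5] 89.4 h [12.4 14.2 15.1] [395, 168, 69, 84, 3287]
plate rack c [ -0.7 -68.5] size [78.  42.2] 0.5 h [12.1 14.2 15.1] [456, 171, 56, 75, 2121]
held top z 152.54456365096638 front edge a 37.84563267728226
t 69.0 tcp [ 0.5088 -0.0983  0.0998] x [ 0.986  0.168 -0.002] y [ 0.168 -0.986 -0.001] z [-0.002  0.001 -1.   ] F [-0.7  0.1 -1.1] w 0.0381 g 62.4
go cm [0.1  0.01 5.48] turn 0.0
```

>>> servo_tool --rows '[{"x":0.3,"y":0,"z":1.5,"turn":0},{"x":0.3,"y":0,"z":3,"turn":0},{"x":0.3,"y":0,"z":4.2,"turn":0},{"x":0.3,"y":0,"z":5,"turn":0},{"x":0.3,"y":0,"z":5.4,"turn":0},{"x":0.3,"y":0,"z":5.6,"turn":0},{"x":0.3,"y":0,"z":5.7,"turn":0},{"x":0.3,"y":0,"z":5.8,"turn":0}]'

```text
time_s: 69.8
tool_pos: [0.513, -0.0983, 0.0433]
eef_rot: [3.13, 0.262, 0.002]
ft_force: [-2.3, 0.0, 2.7]
grip_width: 0.0383
grip_force: 62.9
```

>>> servo_tool --rows '[{"x":0,"y":0,"z":0,"turn":0},{"x":0,"y":0,"z":0,"turn":0},{"x":0,"y":0,"z":0,"turn":0},{"x":0,"y":0,"z":0,"turn":0}]' --jaw 0.47

```text
time_s: 70.2
tool_pos: [0.5127, -0.0982, 0.043]
eef_rot: [3.13, 0.262, 0.001]
ft_force: [0.4, -0.4, 0.5]
grip_width: 0.0449
grip_force: 0.0
```

>>> servo_tool --rows '[{"x":0,"y":0,"z":0,"turn":0},{"x":0,"y":0,"z":0,"turn":0},{"x":0,"y":0,"z":-1,"turn":0},{"x":0,"y":0,"z":-3,"turn":0},{"x":0,"y":0,"z":-6,"turn":0},{"x":0,"y":0,"z":-9,"turn":0},{"x":0,"y":0,"z":-10.7,"turn":0},{"x":0,"y":0,"z":-10.7,"turn":0}]' --jaw 0.4

```text
time_s: 71.0
tool_pos: [0.5153, -0.099, 0.1536]
eef_rot: [3.128, 0.262, 0.011]
ft_force: [-0.1, -0.1, -0.3]
grip_width: 0.0511
grip_force: 0.0
```

```bash
python3 - <<'E'
from h import *
p,d,W=wcap();rackplates(W)
to(.629,.240,.147,85.5)
E
```

```text
plate rack c [ 33.3 176.3] size [ 7.7 21.4] 88.2 h [11.9 13.3 14.3] [204, 151, 11, 24, 216]
plate rack c [  0.3 139.9] size [40.2 78.3] 89.7 h [13.2 14.4 15.4] [229, 155, 49, 77, 3441]
plate rack c [-2.6 71.2] size [41.  79.4] 89.4 h [12.9 14.3 15.3] [303, 158, 54, 76, 3181]
plate rack c [-1.3  0.8] size [41.5 78.6] 89.8 h [12.7 14.2 15.2] [370, 160, 56, 71, 2546]
plate rack c [ -1.1 -68.6] size [42.3 78.7] 88.7 h [12.3 14.2 15.2] [426, 162, 53, 66, 1880]
plate rack c [  -2.3 -139. ] size [77.5 41.9] 0.6 h [12.  14.2 15.2] [471, 166, 41, 60, 1272]
t 71.05 tcp [ 0.5138 -0.0985  0.1515] x [0.986 0.166 0.003] y [ 0.166 -0.986  0.002] z [ 0.004 -0.001 -1.   ] F [-0.5 -0.8  0.1] w 0.051 g 0.0
go cm [ 16.98 -31.47   0.45] turn -75.9
```

All five plates lie flat on the rack. Now the shutter.

>>> servo_tool --rows '[{"x":2,"y":-4,"z":0,"turn":-8},{"x":4,"y":-8,"z":0,"turn":-16},{"x":6.5,"y":-12.5,"z":0,"turn":-24},{"x":9,"y":-17,"z":0,"turn":-32},{"x":11.5,"y":-21.5,"z":0,"turn":-40},{"x":14,"y":-26,"z":0,"turn":-48},{"x":16,"y":-29.5,"z":0,"turn":-56},{"x":17.1,"y":-31.6,"z":0,"turn":-64}]' --jaw 0.53

```text
time_s: 71.85
tool_pos: [0.6282, 0.2453, 0.1473]
eef_rot: [-2.507, -1.891, 0.003]
ft_force: [-0.5, -0.4, -0.4]
grip_width: 0.04
grip_force: 0.0
```

>>> servo_tool --rows '[{"x":0,"y":0,"z":0,"turn":-8},{"x":0,"y":0,"z":0,"turn":-12},{"x":0,"y":0,"z":0,"turn":-12},{"x":0,"y":0,"z":0,"turn":-12}]'

```text
time_s: 72.25
tool_pos: [0.6276, 0.2416, 0.1482]
eef_rot: [-2.307, -2.131, 0.003]
ft_force: [0.1, 0.2, 0.2]
grip_width: 0.0401
grip_force: 0.0
```

```bash
python3 - <<'E'
from h import *
p,d,W=wcap();comp(W,(W[...,1]>.1)&(W[...,0]>.3),.14,.163,"knob",200)
to(.630,.240,.087,85.5)
E
```

```text
knob [0, 109, 25, 34, 719] [444.9 333.4] [25.8 17.5] 74.3 mean [0.4473 0.3339 0.1512]
knob [239, 204, 39, 43, 1300] [630.3 240.1] [24.8 25.2] 87.9 mean [0.6302 0.2425 0.1538]
t 72.3 tcp [0.6278 0.2415 0.1486] x [ 0.079  0.997 -0.001] y [ 0.997 -0.079 -0.002] z [-0.002 -0.001 -1.   ] F [ 0.7  0.1 -0.5] w 0.0404 g 0.0
go cm [-0.13  0.24  6.16] turn -0.0
```

>>> servo_tool --rows '[{"x":-0.1,"y":0.2,"z":1.5,"turn":0},{"x":-0.1,"y":0.2,"z":3,"turn":0},{"x":-0.1,"y":0.2,"z":4.5,"turn":0},{"x":-0.1,"y":0.2,"z":5.6,"turn":0},{"x":-0.1,"y":0.2,"z":6.1,"turn":0},{"x":-0.1,"y":0.2,"z":6.1,"turn":0}]'

```text
time_s: 72.9
tool_pos: [0.6294, 0.2405, 0.0871]
eef_rot: [-2.305, -2.133, 0.004]
ft_force: [0.2, 0.0, 1.0]
grip_width: 0.0402
grip_force: 0.0
```

>>> servo_tool --rows '[{"x":0,"y":0,"z":0,"turn":0},{"x":0,"y":0,"z":0,"turn":0},{"x":0,"y":0,"z":0,"turn":0},{"x":0,"y":0,"z":0,"turn":0}]' --jaw 0.75

```text
time_s: 73.3
tool_pos: [0.6294, 0.241, 0.0892]
eef_rot: [-2.304, -2.133, 0.001]
ft_force: [-5.9, 0.5, 4.1]
grip_width: 0.0241
grip_force: 60.0
```

>>> servo_tool --rows '[{"x":0,"y":-0.8,"z":0,"turn":0},{"x":0,"y":-1.8,"z":0,"turn":0},{"x":0,"y":-2.8,"z":0,"turn":0},{"x":0,"y":-3.8,"z":0,"turn":0},{"x":0,"y":-4.8,"z":0,"turn":0},{"x":0,"y":-5.7,"z":0,"turn":0},{"x":0,"y":-6.3,"z":0,"turn":0},{"x":0,"y":-6.5,"z":0,"turn":0}]'

```text
time_s: 74.1
tool_pos: [0.565, 0.246, 0.0892]
eef_rot: [2.305, 2.134, 0.001]
ft_force: [1.3, -0.7, 3.2]
grip_width: 0.0244
grip_force: 60.2
```

>>> servo_tool --rows '[{"x":0,"y":-0.1,"z":0,"turn":0},{"x":0,"y":-0.2,"z":0,"turn":0},{"x":0,"y":-0.2,"z":0,"turn":0}]'

```text
time_s: 74.4
tool_pos: [0.5646, 0.246, 0.0892]
eef_rot: [2.305, 2.133, 0.002]
ft_force: [3.6, -1.0, 3.9]
grip_width: 0.024
grip_force: 60.3
```

>>> servo_tool --rows '[{"x":0,"y":-0.2,"z":0,"turn":0},{"x":0,"y":-0.2,"z":0,"turn":0}]'

```text
time_s: 74.6
tool_pos: [0.5647, 0.246, 0.0892]
eef_rot: [2.304, 2.131, 0.006]
ft_force: [7.8, -1.8, -0.8]
grip_width: 0.0246
grip_force: 60.1
```

>>> servo_tool --rows '[{"x":0,"y":-0.1,"z":0,"turn":0},{"x":0,"y":0,"z":0,"turn":0},{"x":0,"y":0,"z":0,"turn":0},{"x":0,"y":0,"z":-1,"turn":0},{"x":0,"y":0,"z":-3,"turn":0},{"x":0,"y":0,"z":-5.5,"turn":0},{"x":0,"y":0,"z":-8.5,"turn":0},{"x":0,"y":0,"z":-12,"turn":0}]' --jaw 0.53

```text
time_s: 75.4
tool_pos: [0.5605, 0.2459, 0.2095]
eef_rot: [-2.305, -2.133, 0.003]
ft_force: [0.1, -0.1, 0.8]
grip_width: 0.0398
grip_force: 0.0
```

>>> servo_tool --rows '[{"x":-1,"y":-1,"z":-2,"turn":0},{"x":-3,"y":-3,"z":-3,"turn":0},{"x":-5,"y":-5,"z":-3,"turn":0},{"x":-8,"y":-7,"z":-3,"turn":0},{"x":-10,"y":-8,"z":-3,"turn":0},{"x":-12,"y":-9,"z":-3,"turn":0},{"x":-12,"y":-9,"z":-3,"turn":0}]'

```text
time_s: 76.1
tool_pos: [0.461, 0.1321, 0.2395]
eef_rot: [-2.308, -2.132, 0.001]
ft_force: [-0.7, 0.2, 0.3]
grip_width: 0.0402
grip_force: 0.0
```

```bash
python3 - <<'E'
from h import *
show()
p,d,W=wcap("w30");comp(W,(W[...,1]>.1)&(W[...,0]>.3),.14,.163,"knob",100)
comp(W,(abs(W[...,0]-.499)<.05)&(W[...,1]>.1)&(W[...,1]<.22),.048,.06,"deckplate?",800)
p,d=manip.capture("top");cv2.imwrite("pics/top3.png",p);rackplates(cloud("top",d))
E
```

```text
t 76.1 tcp [0.461  0.1321 0.2395] x [ 0.079  0.997 -0.   ] y [ 0.997 -0.079 -0.   ] z [-0. -0. -1.] F [-0.7  0.2  0.3] w 0.0402 g 0.0
knob [341, 46, 30, 29, 648] [564.3 244.2] [24.6 25.8] 2.5 mean [0.5627 0.2439 0.1543]
plate rack c [  -3.5 -141.4] size [40.3 78.3] 90.0 h [11.  14.1 17.8] [361, 194, 17, 28, 266]
plate rack c [ -2.  -70.9] size [40.6 77.7] 89.9 h [11.3 14.1 17.6] [338, 198, 17, 28, 274]
plate rack c [-3.  -0.2] size [41.1 77.7] 89.7 h [11.1 14.3 17.8] [315, 202, 17, 29, 295]
plate rack c [-3.4 68.9] size [78.1 39.4] 0.4 h [11.  14.2 17.4] [292, 207, 17, 28, 278]
plate rack c [ -1.3 137.9] size [39.9 76.7] 89.7 h [11.1 13.9 17.8] [268, 210, 18, 29, 277]
```

View pics/top3.png

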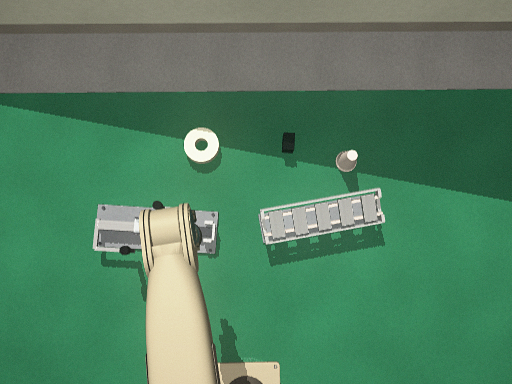

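The five plates lie side by side on the rack, from (278,222) to (370,208). The slide knob is back at (125,250), the shutter knob closed at (158,205), and the roll, sensor and cone have not moved. Handing in.

```bash
python3 - <<'E'
from h import *
print(manip.finish_job())
E
```

```text
the job is handed in; nothing more can be done
None
```

I handed the job in at about 76 s: all five plates (four from the stack plus the stray) lie flat side by side on the rack, the slide is fully back, the shutter is fully closed, and the roll, cone and sensor are untouched; in one stroke the grip slipped off the slide knob, so the fingers pushed the slide back with a peak wrist force of about 80 N (limit 120 N), and I repeated that stroke.

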